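# Lock the pivot of the bench bender

### The arm

A 7-joint arm with a two-finger parallel gripper is mounted at the origin on the work surface. World frame = base frame: x ahead of the robot, y to its left, z up, the work surface at z = 0. Lengths are in mm, angles in degrees, forces in N, time in s.
With the tool pointing down it reaches from about 400 to 875 mm from the base axis. Payload 6.5 kg.
Tool frame: the origin (TCP) lies on the centre line of the jaws, within the pads' length; the fingertips stand 11 mm ahead of it and the grasp point (between the pads) lies 8 mm behind it; z points along the fingers, y is the line along which they close (so a half turn about z gives the same grasp; the last joint's range is limited). The gripper opens to 88 mm and grips with 3 to 60 N. Pads are 18 mm wide; open, the fingers measure 123 mm over their backs; the gripper's body (75 mm by 187 mm) begins 45 mm behind the grasp point.
Start: joints at [70.863, 30.733, -0.252, 88.115, 0.149, 61.152, -4.079], TCP at [171.993, -626.824, 249.716] pointing down, gripper open.
Joint ranges: [-154.64, 154.64], [-21.42, 123.67], [-72.66, 72.17], [13.99, 137.28], [-74.86, 254.86], [10.95, 109.41], [-158.01, 158.01]. Speed limits (degrees/s): [136.94, 136.94, 180, 180, 180, 180, 180].

### API

Orientations are given as a 3x3 rotation matrix whose columns are the frame's x, y, z axes.
In Python, from bench import robot, read_camera, camera_params gives the robot as it stands.
- The arm moves only by the tool play_rows, never from a script. Its argument "deltas" is a list that holds one entry, the list of rows, each a list of 7 numbers: the shift along the tool's x, y, z scaled (see below), then the turn, a rotation vector about the tool's x, y, z scaled (see below), then the opening, from 0 (shut) to 1 (fully open). In form: [[[tx, ty, tz, ax, ay, az, jaw], ...]]. A call has 1 to 10 rows; each row is the pose to reach, as a shift and turn from the pose commanded when the call began, along the tool's axes at that moment; what a row does not reach only later rows make up. The controller multiplies each number of a shift by 0.8 m and each number of a turn by 120 degrees. A row lasts 1/10 s, in which the tool goes at most 50 mm and 8.59 degrees, less where a joint would pass 70% of its speed; a pose out of reach is approached as far as the arm can. A call with a number of a shift or a turn outside -1 to 1 is refused whole. A call with a gripper value outside its range is refused whole. The fingers move at their own pace and stop on an object; the grip force is fixed at half the most. Time passes only in rows, so rows that repeat a pose let the fingers close. It gives the time, the measured TCP pose, the force, the opening and the grip force at its end, in the units of the state.
- robot.get_state(): the state, without advancing time (a new reading comes with each control period).
- read_camera(name): name is "scene" or "side" or "wrist"; returns (picture, depth): 384x512x3 uint8, red, green, blue; 384x512 float32, mm along the optical axis (not along the pixel's ray), 0 where there is no reading.
- camera_params(name): a dict with "intrinsics" (3x3 intrinsics, pixels), "D" ([k1, k2, p1, p2, k3] as OpenCV has them; the pictures are not rectified), "R" (3x3) and "t" (3): a world point X has camera coordinates R X + t; the wrist camera has in their place "mount" (4x4, takes a point from camera to tool coordinates, whose origin is the TCP and whose axes are the flange's). Camera axes: x right, y down, z forward; pixel columns grow to the right and rows downward; lengths in mm; the calibration is good to about 2 mm. A picture is of the moment at which its call begins: read the wrist's pose just before it. camera_params takes no time and is no camera call.
- robot.finish_job(): hands the job in; it is judged then, once.
The state is a dict: "clock": time; "q": joint angles; "qd": joint speeds; "tau": joint torques, N m; "tcp_pos": TCP position; "orientation": TCP orientation; "contact_force": force on the tool from outside, world axes, zero at the start; "torque": the same for the moment, N m; "grip_width": finger opening in mm; "grasp_force": force on a finger pad.
Only numpy, scipy, OpenCV 4.12 (cv2) and the standard library are available. Lean on these libraries where they do the work, as an engineer would, in place of code of your own. Each camera call takes 0.05 s, during which the arm holds its last target. There are 200 camera calls.

### The job

The jam nut on the bench bender's pivot has come loose. Put the open spanner on the big setting nut so that its shank leans on the stop pin and keeps that nut from turning, then with the ring spanner tighten the jam nut down against it (clockwise) to about 1.2 newton metres (never above 2). The setting nut must stay where it is; let go when done (the spanners may stay on the nuts) and leave the other things on the bench alone.

Things in the scene. Friction and masses are not known exactly. Their poses are not given: they have to be found in the camera images.
- bender: blue cast bench bender bolted to the bench. Origin: under its base, on the pivot axis; z up. Base 210 (x) by 200 (y) by 20 mm high. Angles given below are about the pivot axis, counter-clockwise from its x seen from above; heights are above its underside. Its brass former (radius 28, top at 40 mm height) carries the setting nut
- scale (a point): middle of the top of the raised aluminium angle scale, an arc of radius 52 to 92 mm round the pivot from 50 to 225 deg. Its top is 40 mm high like the former's, so that a spanner lies level on both
- roller (a point): top of the forming roller on the dark swing arm, 45 mm from the pivot, 49.5 mm high. The arm points out from the pivot at -25 deg, 34 mm wide and 250 mm long to the end of its rubber grip (43 mm high), and is locked in place
- stud_top (a point): centre of the top end of the vertical pivot stud (16 mm thick), 76 mm high; the nuts' axis
- pin_top (a point): centre of the top of the angle-stop pin, 63 mm high, 75 mm from the stud at 99 deg. Pin 10 mm thick, with a tapered red top over 58 mm. A spanner on the setting nut with its shank pointing out at 110 deg has the clockwise side of its shank 0 to 2.5 mm from the pin and leans on it as soon as the nut tries to turn clockwise. A spanner head lowered up to 32 mm short of the nut clears the pin
- set_nut: setting nut, dark steel, square, 30 mm across flats, from 40 to 52 mm high. Origin: centre of its underside; its x axis is square to a flat and points at 290 deg (1 deg either way) in the bender's frame. It turns on the stud with only 0.2 N m of friction, so the jam nut drags it along unless it is held
- set_nut_mark (a point): yellow paint dot on a top corner of the setting nut, 18 mm from the axis
- jam_nut: thin square jam nut, bright steel, 24 mm across flats, from 54 to 61 mm high, with a round chamfered top up to 63 mm. Origin: centre of its underside; x axis square to a flat, starting at 233 to 256 deg in the bender's frame. It runs stiffly, 0.6 N m, and bites on washer and setting nut after 19 to 44 deg clockwise; that is only felt: the torque climbs. Right after a quick turn stiction can hide 0.3 N m
- washer: copper spring washer 23 mm across, 2 mm thick, between the two nuts, carried by the setting nut. Origin: centre of its underside. Its x axis is that of the setting nut while the jam nut is loose; the tightened jam nut winds it clockwise by 0.0625 rad for each N m beyond the 0.6 N m that the jam nut needs to run (0.037 rad at 1.2 N m)
- hold_spanner: open-ended steel spanner for the setting nut, head 9 mm thick, about 0.28 kg, lying flat. Origin: centre of its jaw at the underside; x points out of the open mouth. Jaw 31.4 mm wide, flared tips 22 mm ahead of the origin (mouth 40 mm wide there), back of the jaw 16 mm behind it, head 57 mm wide; shank 16 mm wide, 11 high, from 24 to 185 mm behind the origin (-x); balances at 75
- ring_spanner: steel ring spanner for the jam nut, ring 9 mm thick, about 0.26 kg, lying flat. Origin: centre of the ring at the underside. Square opening 25.5 mm across flats, sides along its x and y axes; ring 37 mm across outside; shank 14 mm wide, 11 high, from 17 to 185 mm behind the origin (-x); balances at 83. Fully on, its underside rests on the setting nut, 52 mm high
- small_wrench: small steel wrench, 140 mm, to be left alone
- screwdriver: orange-handled screwdriver, 190 mm, to be left alone
- hammer: hammer, 250 mm, to be left alone
- former_a: spare brass former, 38 mm across, 12 high, to be left alone
- former_b: spare brass former, 46 mm across, 12 high, to be left alone
- oil: amber oil bottle, 95 mm high, to be left alone
- mandrel: standing steel ring mandrel, 172 mm high, to be left alone
- tray: orange tray, 150 by 110 by 30 mm, to be left alone

How it is judged:
By the outcome, as a careful person would: the job done as asked, in the order asked, and still so for the second after the job is handed in, with the robot touching nothing.
It also fails if it takes over 72 s, if anything falls off the work surface, if the arm or the gripper's body presses on something with over 40 N, if the wrist force passes 120 N, or if a joint passes its speed limit or range.

## Working session

There is one attempt and no reset: what is moved stays moved. The work goes in short steps, Python scripts to look and compute and a tool call to move; the robot and the scene stay as the last step left them, time stands still between calls to the robot, and variables do not carry over. Pictures are saved under pics/ and viewed, at most 10 in all, crops included, and the job is handed in when it is done.

Besides the shell and the picture viewer there is one more tool, called after "Request:" in YAML: its name, and indented under it one key for each argument. play_rows: Moves the arm, as the interface text tells. Its arguments: {"type":"object","properties":{"deltas":{"type":"array"}},"required":["deltas"]}

```bash
ls; mkdir -p pics; python3 - <<'E'
from bench import robot, read_camera, camera_params
import cv2, numpy as np
s=robot.get_state(); print(s)
for n in ("scene","side","wrist"):
    im,d=read_camera(n); cv2.imwrite(f"pics/{n}0.png",im[:,:,::-1]); np.save(f"pics/{n}0d.npy",d)
    print(n,camera_params(n))
a=cv2.imread("pics/scene0.png"); b=cv2.imread("pics/side0.png")
E
```

```text
pics
{'clock': 0.0, 'q': array([70.86165164, 30.77666749, -0.25377467, 88.168995  ,  0.14850321,
       61.15257036, -4.07938402]), 'qd': array([-0.02608014, -0.04931677,  0.00981   , -0.03404756,  0.08325392,
       -0.02039652,  0.06681125]), 'tau': array([-8.85958380e-04, -5.70992446e+01,  9.90506485e-01, -2.51602006e+01,
       -5.62941330e-02,  1.79151638e-02,  1.46090242e-04]), 'tcp_pos': array([ 171.84064744, -626.2656118 ,  248.86012597]), 'orientation': array([[ 9.64331956e-01,  2.64695209e-01, -5.69989340e-04],
       [ 2.64695794e-01, -9.64330618e-01,  1.61088547e-03],
       [-1.23264506e-04, -1.70430212e-03, -9.99998540e-01]]), 'contact_force': array([-1.4661851 ,  0.18766682,  0.41217457]), 'torque': array([-0.00856236,  0.02879152,  0.02168964]), 'grasp_force': 0.0, 'grip_width': 87.714261776804}
scene {'intrinsics': array([[413.66975174,   0.        , 259.06548467],
       [  0.        , 413.66975174, 192.00338365],
       [  0.        ,   0.        ,   1.        ]]), 'D': array([-0.1072673,  0.       ,  0.       ,  0.       ,  0.       ]), 'R': array([[-0.70979552,  
[... 547 characters left out ...]
0.22589063,  0.72841625, -0.64682548]]), 't': array([-522.16278984,  182.70706094, 1283.33352233])}
wrist {'intrinsics': array([[335.1297335 ,   0.        , 259.97399094],
       [  0.        , 335.1297335 , 191.67738493],
       [  0.        ,   0.        ,   1.        ]]), 'D': array([-0.0832733,  0.       ,  0.       ,  0.       ,  0.       ]), 'mount': array([[-4.06889651e-04, -9.49713274e-01, -3.13120635e-01,
         8.21612656e+01],
       [ 9.99999642e-01, -6.18716431e-04,  5.77137631e-04,
        -4.39559931e-01],
       [-7.41848151e-04, -3.13120288e-01,  9.49713185e-01,
        -1.35268036e+02],
       [ 0.00000000e+00,  0.00000000e+00,  0.00000000e+00,
         1.00000000e+00]])}
```

View pics/scene0.png

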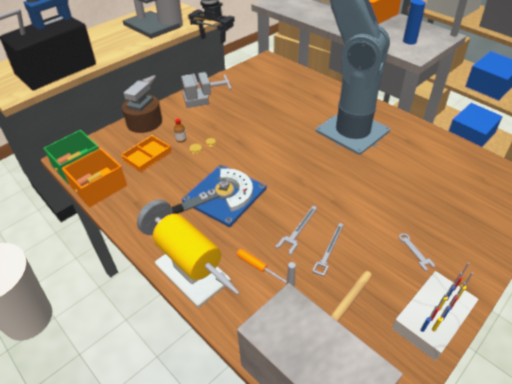

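View pics/side0.png

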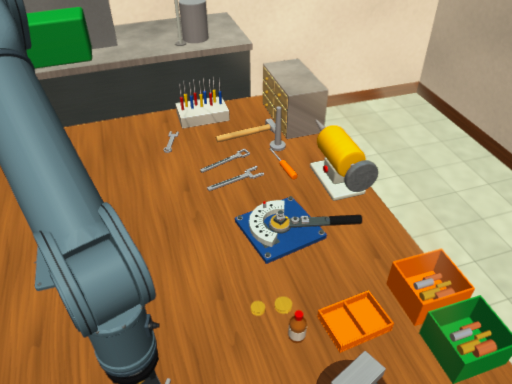

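The scene view shows the bender (stud about (226,187)), the open spanner with its jaw near (290,242) and shank end (314,208), and the ring spanner with its ring near (320,268) and shank end (340,226). The side view shows the same things: bender about (280,225), spanners about (240,178) and (228,160).

```bash
cat > h.py <<'E'
from bench import robot, read_camera, camera_params
import cv2, numpy as np
from scipy.spatial.transform import Rotation as Ro
def cam(name,st=None):
    p=camera_params(name)
    if name=="wrist":
        M=p["mount"]; Rt=st["orientation"]; 
        Rc=Rt@M[:3,:3]; c=Rt@M[:3,3]+st["tcp_pos"]
    else:
        Rc=p["R"].T; c=-Rc@p["t"]
    return p["intrinsics"],p["D"],Rc,c
def norm(uv,K,D): return cv2.undistortPoints(np.array(uv,float).reshape(-1,1,2),K,D).reshape(-1,2)
def onplane(uv,z,C):
    K,D,Rc,c=C; n=norm(uv,K,D); d=np.c_[n,np.ones(len(n))]@Rc.T
    z=np.broadcast_to(z,len(n)); return c+d*((z-c[2])/d[:,2])[:,None]
def cloud(dep,C):
    K,D,Rc,c=C; v,u=np.mgrid[:dep.shape[0],:dep.shape[1]]
    n=norm(np.c_[u.ravel(),v.ravel()],K,D); d=np.c_[n,np.ones(len(n))]*dep.reshape(-1,1)
    return (d@Rc.T+c).reshape(dep.shape+(3,))
def proj(X,C):
    K,D,Rc,c=C; X=np.atleast_2d(np.asarray(X,float)); 
    return cv2.projectPoints((X-c)@Rc,np.zeros(3),np.zeros(3),K,D)[0].reshape(-1,2)
def snap(name,tag):
    st=robot.get_state(); im,d=read_camera(name); C=cam(name,st)
    cv2.imwrite(f"pics/{tag}.png",im[:,:,::-1]); np.save(f"pics/{tag}d.npy",d)
    return im,d,C,st
def wrap(a): return (a+180)%360-180
def delta(pos,R,st=None,jaw=1.0,ref=None):
    """row numbers to reach TCP pos,R (world) from commanded/measured pose"""
    st=st or robot.get_state(); P,Q=ref if ref else (st["tcp_pos"],st["orientation"])
    t=Q.T@(np.array(pos)-P)/800; r=Ro.from_matrix(Q.T@R).as_rotvec(degrees=True)/120
    return np.round(np.r_[t,r,jaw],4).tolist()
def down(yaw):
    """tool down, tool x axis at world angle yaw"""
    c,s=np.cos(np.radians(yaw)),np.sin(np.radians(yaw)); return np.array([[c,s,0],[s,-c,0],[0,0,-1.]])
E
python3 - <<'E'
from h import *
for n,pts in (("scene",dict(stud=(226,184),hold_jaw=(290,243),hold_end=(314,208),ring=(320,268),ring_end=(340,226),arm_end=(150,215),oil=(180,128),mandrel=(291,275),hammer=(355,295),sd=(250,258),sw=(417,250))),
              ("side",dict(stud=(280,222),hold_jaw=(252,175),hold_end=(210,187),ring=(241,155),ring_end=(204,168),arm_end=(360,219),oil=(298,325),mandrel=(278,140),wr=(170,140)))):
    d=np.load(f"pics/{n}0d.npy"); C=cam(n); W=cloud(d,C)
    for k,(u,v) in pts.items(): print(n,k,W[v,u].round(0), onplane([(u,v)],6,C).round(0)[0])
    im=cv2.imread(f"pics/{n}0.png"); hsv=cv2.cvtColor(im,cv2.COLOR_BGR2HSV)
    m=cv2.inRange(hsv,(100,150,60),(125,255,255))&((np.abs(W[...,2]-20)<12)*255).astype('uint8')
    nn,l,st,ce=cv2.connectedComponentsWithStats(m); i=1+st[1:,4].argmax(); P=W[l==i]
    print("blue",P.mean(0).round(1),len(P)); r=cv2.minAreaRect(P[:,:2].astype('float32')); print(r)
E
python3 -c "
import cv2
im=cv2.imread('pics/wrist0.png');cv2.imwrite('pics/w.png',im)
import numpy as np
a=cv2.imread('pics/scene0.png')[150:290,170:360];b=cv2.imread('pics/side0.png')[140:270,190:370]
a=cv2.resize(a,None,fx=3,fy=3,interpolation=2);b=cv2.resize(b,(570,412));print(a.shape)
"
```

```text
scene stud [598. -75.  59.] [ 563. -120.    6.]
scene hold_jaw [597. 206.   3.] [599. 208.   6.]
scene hold_end [442. 169.  10.] [439. 167.   6.]
scene ring [603. 327.   2.] [606. 329.   6.]
scene ring_end [447. 277.  13.] [441. 274.   6.]
scene arm_end [886. -51. 154.] [ 830. -186.    6.]
scene oil [ 520. -424.   66.] [ 476. -498.    6.]
scene mandrel [751. 343. 139.] [681. 286.   6.]
scene hammer [617. 457.  20.] [608. 453.   6.]
scene sd [728. 171.  22.] [721. 163.   6.]
scene sw [358. 496.   8.] [356. 496.   6.]
blue [640.3 -30.2  19.7] 689
((611.3094482421875, -16.733230590820312), (123.79529571533203, 224.50120544433594), 77.24419403076172)
side stud [ 594. -107.   52.] [611. -63.   6.]
side hold_jaw [598. 187.   7.] [599. 189.   6.]
side hold_end [442. 161.  14.] [444. 170.   6.]
side ring [594. 311.  10.] [596. 316.   6.]
side ring_end [447. 274.  11.] [448. 281.   6.]
side arm_end [ 831. -159.   41.] [ 853. -128.    6.]
side oil [ 509. -458.   70.] [ 528. -420.    6.]
side mandrel [742. 319.  40.] [760. 367.   6.]
side wr [360. 496.   8.] [360. 499.   6.]
blue [ 590.2 -145.    19.9] 1360
((597.0669555664062, -92.1035385131836), (206.91610717773438, 200.2036590576172), 11.644795417785645)
(420, 570, 3)
```

```bash
python3 -c "
from h import *
print(delta([588,-151,200],down(81)))"
```

```text
[0.6589, -0.4353, 0.0618, -0.0006, -0.0003, -0.5471, 1.0]
```

Request:
play_rows:
  deltas:
    - [[0.659, -0.435, 0.06, 0, 0, -0.547, 1], [0.659, -0.435, 0.06, 0, 0, -0.547, 1], [0.659, -0.435, 0.06, 0, 0, -0.547, 1], [0.659, -0.435, 0.06, 0, 0, -0.547, 1], [0.659, -0.435, 0.06, 0, 0, -0.547, 1], [0.659, -0.435, 0.06, 0, 0, -0.547, 1], [0.659, -0.435, 0.06, 0, 0, -0.547, 1], [0.659, -0.435, 0.06, 0, 0, -0.547, 1], [0.659, -0.435, 0.06, 0, 0, -0.547, 1], [0.659, -0.435, 0.06, 0, 0, -0.547, 1]]

```text
clock: 1.15
tcp_pos: [501.4, -250.4, 211.6]
orientation: [[0.157, 0.988, -0.0], [0.988, -0.157, -0.0], [-0.0, -0.0, -1.0]]
contact_force: [1.9, -1.6, 0.4]
grip_width: 87.9
grasp_force: 0.0
```

```bash
python3 -c "
from h import *
print(delta([588,-151,200],down(81)));print(robot.get_state()['q'].round(1))"
```

```text
[0.1397, 0.0874, 0.0145, -0.0001, 0.0, -0.0003, 1.0]
[ 38.8  26.3 -22.  103.   12.   53.    2.6]
```

Request:
play_rows:
  deltas:
    - [[0.14, 0.0875, 0.015, 0, 0, 0, 1], [0.14, 0.0875, 0.015, 0, 0, 0, 1], [0.14, 0.0875, 0.015, 0, 0, 0, 1], [0.14, 0.0875, 0.015, 0, 0, 0, 1], [0.14, 0.0875, 0.015, 0, 0, 0, 1]]

```text
clock: 1.65
tcp_pos: [587.1, -151.7, 199.3]
orientation: [[0.155, 0.988, -0.001], [0.988, -0.155, 0.0], [-0.0, -0.001, -1.0]]
contact_force: [-0.8, -1.4, -0.8]
grip_width: 88.5
grasp_force: 0.0
```

```bash
python3 -c "
from h import *
im,d,C,st=snap('wrist','w1'); print(st['tcp_pos'],st['q'].round(1))
cv2.imwrite('pics/w1v.png',cv2.resize(im[:,:,::-1],(800,600),interpolation=cv2.INTER_CUBIC))
"
```

```text
[ 587.07405525 -151.71795781  199.29548522] [ 26.4  31.6 -22.4  96.5  14.1  54.8 -10.1]
```

View pics/w1v.png

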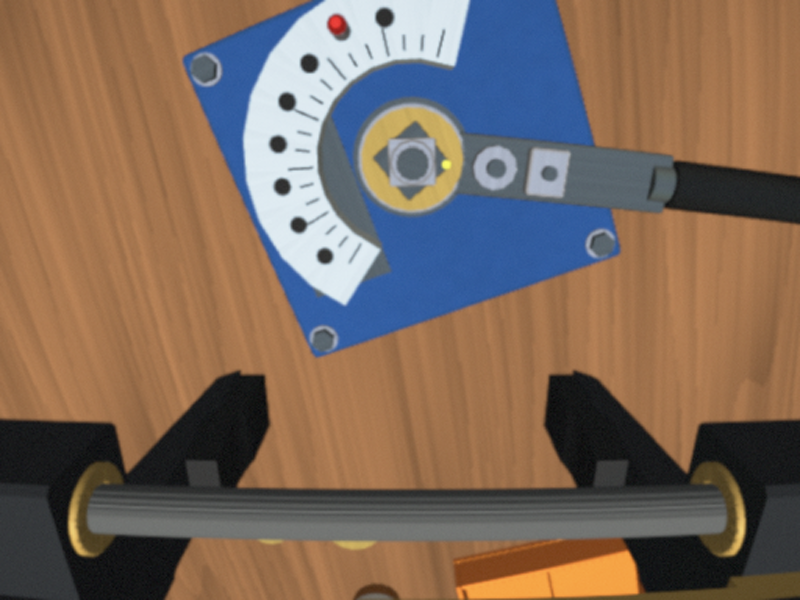

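The wrist view (1.56x) shows the stud top near (413,163), the yellow mark at (446,165), the red pin top at (337,23), the jam nut nearly aligned with the picture, and the swing arm to the right.

```bash
python3 - <<'E'
from h import *
im=cv2.imread('pics/w1.png'); st=robot.get_state(); C=cam('wrist',st)
hsv=cv2.cvtColor(im,cv2.COLOR_BGR2HSV)
def cent(m):
    n,l,s,c=cv2.connectedComponentsWithStats(m); i=1+s[1:,4].argmax(); return c[i],s[i]
red,rs=cent(cv2.inRange(hsv,(0,150,90),(8,255,255))|cv2.inRange(hsv,(172,150,90),(180,255,255)))
yel,ys=cent(cv2.inRange(hsv[80:130,250:300],(25,120,150),(35,255,255))); yel=yel+[250,80]
print("red",red,rs,"yel",yel,ys)
pin=onplane([red],61.5,C)[0]; y=onplane([yel],52,C)[0]
print("pin",pin.round(1),"yel",y.round(1))
for uv in ((264,104),(265,104)): print("stud",onplane([uv],76,C)[0].round(1))
d=np.load('pics/w1d.npy'); W=cloud(d,C); print("depth z stud",W[104,264].round(1),"scale",W[80,170].round(1),"base",W[200,250].round(1), "jam", W[104,253].round(1))
g=cv2.resize(im[70:140,225:305],None,fx=8,fy=8,interpolation=cv2.INTER_CUBIC); cv2.imwrite('pics/crop1.png',g)
# blue base fit
m=cv2.inRange(hsv,(100,150,60),(125,255,255)); cs=max(cv2.findContours(m,0,1)[0],key=cv2.contourArea)
E
```

```text
red [215.23958333  15.36458333] [210  10  11  12  96] yel [285.625   104.84375] [33 22  6  7 32]
pin [574.4 -18.9  61.5] yel [617.8 -93.4  52. ]
stud [600.3 -88.5  76. ]
stud [601.  -88.6  76. ]
depth z stud [600.3 -88.4  76.5] scale [525.2 -58.1  40.9] base [ 572.2 -181.9   20.1] jam [592.1 -87.2  75.2]
```

View pics/crop1.png

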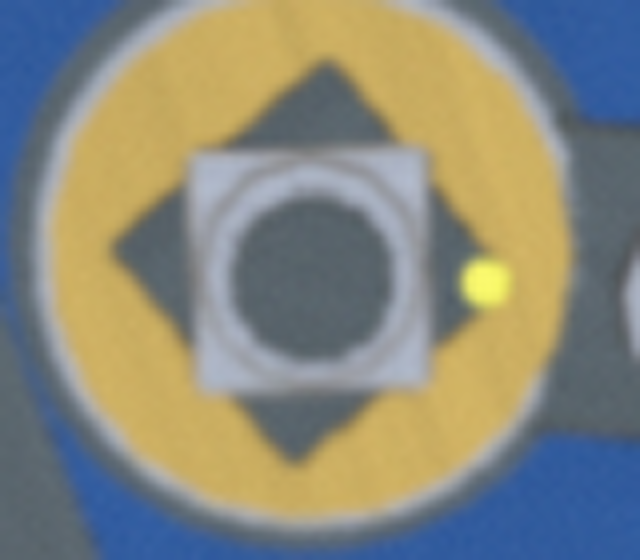

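The crop shows the stud top centre at (313,275), the jam nut's corners at (190,150), (427,148), (430,388) and (200,390), and the setting nut's corners at (325,60), (113,247) and (295,465), with the yellow dot at (486,283) on the right corner.

```bash
python3 - <<'E'
from h import *
st=robot.get_state(); C=cam('wrist',st)
f=lambda L:(np.array(L,float)+.5)/8-.5+[225,70]
ang=lambda v:np.degrees(np.arctan2(v[1],v[0]))
stud=onplane(f([(313,275)]),76,C)[0]
J=onplane(f([(190,150),(427,148),(430,388),(200,390)]),61,C)
S=onplane(f([(325,60),(113,247),(295,465)]),52,C)
print("stud",stud.round(2)); print("jam ctr",J.mean(0).round(2)); 
for i in range(4):
    v=J[(i+1)%4]-J[i]; print("side",np.hypot(*v[:2]).round(1),round(ang(v)%90,1))
print("set ctr",((S[0]+S[2])/2).round(2)); 
for a,b in ((0,1),(1,2)): v=S[b]-S[a]; print(np.hypot(*v[:2]).round(1),round(ang(v)%90,1))
v=S[2]-S[0]; print("diag",np.hypot(*v[:2]),round((ang(v)+45)%90,1))
former=onplane(f([(310,265)]),40,C); print("former",former)
pin=onplane([(215.2,15.4)],61.5,C)[0]; v=pin-stud; print("pin",np.hypot(*v[:2]),ang(v), "yaw",ang(v)-99)
y=onplane([(285.6,104.8)],52,C)[0]; v=y-stud; print("yel",np.hypot(*v[:2]),ang(v))
E
```

```text
stud [600.05 -88.37  76.  ]
jam ctr [600.01 -88.84  61.  ]
side 23.3 81.4
side 23.4 82.5
side 23.1 81.4
side 23.4 82.8
set ctr [599.86 -88.97  52.  ]
28.4 31.3
29.1 30.9
diag 40.845482023064896 31.7
former [[599.90213472 -89.57293075  40.        ]]
pin 74.01702049861909 110.2736627342243 yaw 11.273662734224303
yel 18.40392843281872 -15.833457075137868
```

```bash
python3 -c "
from h import *
print(delta([491,237,250],down(13)))"
```

```text
[0.4628, -0.1948, -0.0634, -0.0002, 0.0007, 0.5662, 1.0]
```

Request:
play_rows:
  deltas:
    - [[0.463, -0.195, -0.063, 0, 0, 0.566, 0.6], [0.463, -0.195, -0.063, 0, 0, 0.566, 0.6], [0.463, -0.195, -0.063, 0, 0, 0.566, 0.6], [0.463, -0.195, -0.063, 0, 0, 0.566, 0.6], [0.463, -0.195, -0.063, 0, 0, 0.566, 0.6], [0.463, -0.195, -0.063, 0, 0, 0.566, 0.6], [0.463, -0.195, -0.063, 0, 0, 0.566, 0.6], [0.463, -0.195, -0.063, 0, 0, 0.566, 0.6], [0.463, -0.195, -0.063, 0, 0, 0.566, 0.6], [0.463, -0.195, -0.063, 0, 0, 0.566, 0.6]]

```text
clock: 2.7
tcp_pos: [490.5, 239.9, 250.9]
orientation: [[0.973, 0.229, 0.001], [0.229, -0.973, 0.001], [0.001, -0.001, -1.0]]
contact_force: [-0.2, -0.1, 0.6]
grip_width: 52.9
grasp_force: 0.0
```

```bash
python3 -c "
from h import *
im,d,C,st=snap('wrist','w2'); print(st['tcp_pos'],st['q'].round(1),st['qd'].round(1))
np.savez('pics/w2C.npz',*C)
cv2.imwrite('pics/w2v.png',cv2.resize(im[:,:,::-1],(800,600),interpolation=cv2.INTER_CUBIC))
"
```

```text
[490.47823378 239.91564773 250.88750861] [ -18.1   21.4  -15.9  103.3    6.9   56.1 -113.6] [3.4 0.2 3.  1.2 1.2 0.1 3.9]
```

View pics/w2v.png

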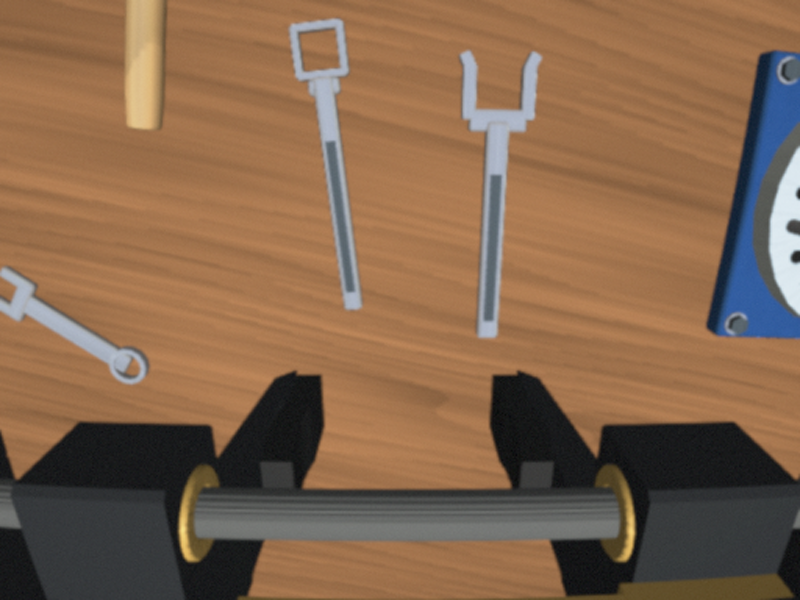

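Both spanners are in view (1.56x): the open jaw's tips at (466,57) and (536,57) with the shank end at (487,335), and the square ring around (320,50) with its shank end at (352,307).

```bash
cat > sp.py <<'E'
from h import *
def spanner(im,C,seed,lo,hi,w,zs=11,zh=9):
    """im RGB; seed pixel on the spanner; returns origin, shank direction angle"""
    hsv=cv2.cvtColor(im,cv2.COLOR_RGB2HSV); m=((hsv[...,1]<75)&(hsv[...,2]>60)).astype('uint8')
    m=cv2.morphologyEx(m,cv2.MORPH_CLOSE,np.ones((3,3)))
    n,l,s,c=cv2.connectedComponentsWithStats(m); k=l[seed[1],seed[0]]; v,u=np.nonzero(l==k)
    P=onplane(np.c_[u,v],zs,C)[:,:2]; H=onplane(np.c_[u,v],zh,C)[:,:2]
    c0=np.median(P,0); x=np.linalg.svd(P-P.mean(0),full_matrices=False)[2][0]
    for _ in range(4):
        a=(P-c0)@x; lat=(P-c0)@[-x[1],x[0]]
        # shank half: bins along axis with width< w
        b=np.round(a/4).astype(int); pts=[]
        for q in np.unique(b):
            L=lat[b==q]; A=a[b==q]
            if len(L)>5 and L.max()-L.min()<w: pts.append(c0+x*A.mean()+np.array([-x[1],x[0]])*(L.max()+L.min())/2)
        pts=np.array(pts); c0=pts.mean(0); y=np.linalg.svd(pts-c0)[2][0]; x=y
    if ((H-c0)@x).mean()<0 and False: pass
    # head side: the wide end
    lat=np.abs((P-c0)@[-x[1],x[0]]); 
    if ((P[lat>w*.55]-c0)@x).mean()<0: x=-x
    a=(P-c0)@x; ah=(H-c0)@x
    print("n",len(P),"shank pts",len(pts),"span",round(ah.max()-a.min(),1),"front",ah.max().round(1),"end",a.min().round(1),"width",round(2*np.percentile(lat[(a<20)],98),1))
    o1=c0+x*(ah.max()-hi); o2=c0+x*(a.min()+lo)
    print("origin from front",o1.round(1),"from end",o2.round(1),"shank dir",np.degrees(np.arctan2(-x[1],-x[0]))%360)
    return (o1+o2)/2,np.degrees(np.arctan2(-x[1],-x[0]))%360
E
python3 - <<'E'
from sp import *
im=cv2.imread('pics/w2.png')[:,:,::-1].copy(); C=list(np.load('pics/w2C.npz').values())
print(spanner(im,C,(315,90),185,22,24)); print(spanner(im,C,(217,140),185,18.5,22))
E
```

```text
n 3275 shank pts 38 span 205.6 front 129.7 end -75.9 width 16.3
origin from front [613.1 204.8] from end [614.4 205.1] shank dir 192.93832212376716
(array([613.75967658, 204.95810997]), np.float64(192.93832212376716))
n 2791 shank pts 41 span 203.0 front 123.1 end -79.9 width 14.4
origin from front [607.7 327.9] from end [608.1 328. ] shank dir 198.8500408108205
(array([607.90859737, 327.96281523]), np.float64(198.8500408108205))
```

```bash
python3 -c "
from h import *
print(delta([516.3,182.7,120],down(99)))"
```

```text
[0.0149, 0.0734, 0.1631, 0.0004, 0.0001, -0.7157, 1.0]
```

Request:
play_rows:
  deltas:
    - [[0.015, 0.0735, 0.163, 0, 0, -0.07, 0.6], [0.015, 0.0735, 0.163, 0, 0, -0.14, 0.6], [0.015, 0.0735, 0.163, 0, 0, -0.21, 0.6], [0.015, 0.0735, 0.163, 0, 0, -0.28, 0.6], [0.015, 0.0735, 0.163, 0, 0, -0.35, 0.6], [0.015, 0.0735, 0.163, 0, 0, -0.42, 0.6], [0.015, 0.0735, 0.163, 0, 0, -0.5, 0.6], [0.015, 0.0735, 0.163, 0, 0, -0.57, 0.6], [0.015, 0.0735, 0.163, 0, 0, -0.64, 0.6], [0.015, 0.0735, 0.163, 0, 0, -0.71, 0.6]]

```text
clock: 3.75
tcp_pos: [517.0, 179.3, 119.4]
orientation: [[-0.139, 0.99, -0.0], [0.99, 0.139, -0.002], [-0.002, -0.001, -1.0]]
contact_force: [-0.0, -0.2, 0.2]
grip_width: 52.8
grasp_force: 0.0
```

```bash
python3 -c "
from h import *
print(robot.get_state()['q'].round(1),delta([516.3,182.7,70],down(192.9)))"
```

```text
[  0.7  35.2 -32.4 107.7  26.3  44.7 -38.1] [0.0045, -0.0002, 0.0617, -0.0011, 0.0006, -0.791, 1.0]
```

Request:
play_rows:
  deltas:
    - [[0.0045, 0, 0.0617, 0, 0, -0.07, 0.6], [0.0045, 0, 0.0617, 0, 0, -0.14, 0.6], [0.0045, 0, 0.0617, 0, 0, -0.21, 0.6], [0.0045, 0, 0.0617, 0, 0, -0.28, 0.6], [0.0045, 0, 0.0617, 0, 0, -0.35, 0.6], [0.0045, 0, 0.0617, 0, 0, -0.42, 0.6], [0.0045, 0, 0.0617, 0, 0, -0.5, 0.6], [0.0045, 0, 0.0617, 0, 0, -0.57, 0.6], [0.0045, 0, 0.0617, 0, 0, -0.64, 0.6], [0.0045, 0, 0.0617, 0, 0, -0.71, 0.6]]

```text
clock: 4.75
tcp_pos: [516.5, 182.8, 69.8]
orientation: [[-0.999, -0.048, -0.0], [-0.048, 0.999, -0.003], [0.001, -0.003, -1.0]]
contact_force: [0.6, -0.7, -0.8]
grip_width: 52.7
grasp_force: 0.0
```

```bash
python3 -c "
from h import *
print(robot.get_state()['q'].round(1),delta([516.3,182.7,13.5],down(192.9)))
im,d,C,st=snap('wrist','w3')
"
```

```text
[ 11.   46.4 -48.3 107.8  46.8  48.1  30.6] [0.0002, 0.0001, 0.0704, -0.0013, -0.0004, -0.0844, 1.0]
```

Request:
play_rows:
  deltas:
    - [[0, 0, 0, 0, 0, -0.045, 0.6], [0, 0, 0, 0, 0, -0.0844, 0.6], [0, 0, 0.03, 0, 0, -0.0844, 0.6], [0, 0, 0.055, 0, 0, -0.0844, 0.6], [0, 0, 0.0704, 0, 0, -0.0844, 0.6], [0, 0, 0.0704, 0, 0, -0.0844, 0.6], [0, 0, 0.0704, 0, 0, -0.0844, 0]]

```text
clock: 5.5
tcp_pos: [516.0, 185.9, 14.0]
orientation: [[-0.976, -0.219, -0.0], [-0.219, 0.976, -0.001], [0.0, -0.001, -1.0]]
contact_force: [0.2, 0.4, 0.8]
grip_width: 47.3
grasp_force: 0.0
```

```bash
python3 -c "
from h import *
s=robot.get_state();print(s['q'].round(1),s['tcp_pos'],np.degrees(np.arctan2(s['orientation'][1,0],s['orientation'][0,0])))
"
```

```text
[  9.2  51.9 -45.9 108.   53.6  44.7  35.4] [515.95884554 185.8657871   14.03331381] -167.3789983333672
```

Request:
play_rows:
  deltas:
    - [[0, 0, 0, 0, 0, 0, 0.6], [0, 0, 0, 0, 0, 0, 0], [0, 0, 0, 0, 0, 0, 0], [0, 0, 0, 0, 0, 0, 0], [0, 0, 0, 0, 0, 0, 0], [0, 0, 0, 0, 0, 0, 0], [0, 0, 0, 0, 0, 0, 0]]

```text
clock: 6.2
tcp_pos: [515.9, 186.6, 14.2]
orientation: [[-0.975, -0.22, 0.0], [-0.22, 0.975, -0.001], [0.0, -0.001, -1.0]]
contact_force: [1.3, -2.8, 1.4]
grip_width: 15.5
grasp_force: 30.0
```

```bash
python3 -c "
from h import *
s=robot.get_state();print(s['q'].round(1),s['tcp_pos'],np.degrees(np.arctan2(s['orientation'][1,0],s['orientation'][0,0]))%360,s['contact_force'],s['torque'],s['grasp_force'],s['grip_width'])
"
```

```text
[  9.1  51.9 -46.  108.   53.6  44.7  35.4] [515.86803123 186.55857655  14.15005574] 192.71735512912744 [ 1.34492067 -2.84075914  1.4019104 ] [-0.35489609 -0.17003092 -0.04963035] 29.973750114440918 15.531113832767456
```

```bash
python3 -c "
from h import *
print(delta([531.7,23.7,130],down(121.3)))"
```

```text
[0.0255, -0.2031, -0.1446, -0.0004, 0.0002, 0.5951, 1.0]
```

Request:
play_rows:
  deltas:
    - [[0, 0, -0.04, 0, 0, 0, 0], [0, 0, -0.09, 0, 0, 0.03, 0], [0, -0.03, -0.145, 0, 0, 0.08, 0], [0, -0.06, -0.145, 0, 0, 0.14, 0], [0.005, -0.1, -0.145, 0, 0, 0.21, 0], [0.01, -0.13, -0.145, 0, 0, 0.28, 0], [0.015, -0.16, -0.145, 0, 0, 0.35, 0], [0.02, -0.19, -0.145, 0, 0, 0.42, 0], [0.025, -0.203, -0.145, 0, 0, 0.49, 0], [0.0255, -0.203, -0.145, 0, 0, 0.56, 0]]

```text
clock: 7.2
tcp_pos: [530.9, 21.8, 129.4]
orientation: [[-0.574, 0.819, -0.002], [0.819, 0.574, -0.001], [0.0, -0.002, -1.0]]
contact_force: [0.2, 0.7, -2.7]
grip_width: 15.6
grasp_force: 30.0
```

Request:
play_rows:
  deltas:
    - [[0, 0, 0, 0, 0, 0.035, 0], [0, 0, 0, 0, 0, 0.035, 0], [0, 0, 0, 0, 0, 0.035, 0], [0, 0, 0, 0, 0, 0.035, 0]]

```text
clock: 7.6
tcp_pos: [531.4, 24.4, 129.9]
orientation: [[-0.522, 0.853, -0.001], [0.853, 0.522, 0.0], [0.001, -0.0, -1.0]]
contact_force: [0.2, -0.0, -1.5]
grip_width: 15.7
grasp_force: 30.0
```

```bash
python3 -c "
from h import *
s=robot.get_state();print(s['q'].round(1),s['contact_force'],s['torque'])
print(delta([531.7,23.7,130],down(121.3)))
im,d,C,st=snap('side','s1'); im2,d2,C2,st=snap('scene','s2')
a=cv2.resize(im[150:270,180:340],(800,600)); b=cv2.resize(im2[140:260,150:310],(800,600))
cv2.imwrite('pics/both1.png',np.vstack([cv2.resize(a,(400,300)),cv2.resize(b,(400,300))])[:,:,::-1])"
```

```text
[ 22.7  35.  -39.5 109.4  30.2  46.5  -1.8] [ 0.21230886 -0.00242759 -1.5018034 ] [ 0.06232783 -0.11450831  0.02805949]
[-0.001, -0.0002, -0.0001, -0.0001, -0.0003, 0.0014, 1.0]
```

View pics/both1.png

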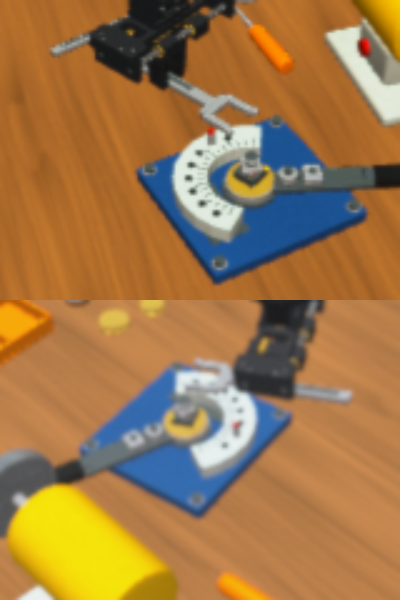

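The open spanner is held level; in the side crop its jaw points at the stud with tips at about (255,110) and (230,135).

```bash
python3 - <<'E'
from h import *
s=robot.get_state(); T=s['tcp_pos']; Q=s['orientation']
for n,t in (("side","s1"),("scene","s2")):
    d=np.load(f'pics/{t}d.npy'); W=cloud(d,cam(n)); L=(W-T)@Q   # tool coords
    m=(L[...,0]<-40)&(L[...,0]>-140)&(np.abs(L[...,1])<45)&(L[...,2]<40)&(L[...,2]>-40)
    P=L[m]; print(n,m.sum())
    for a in range(-130,-40,10):
        q=P[(P[:,0]>=a)&(P[:,0]<a+10)]
        if len(q): print(a,len(q),"y",q[:,1].min().round(1),q[:,1].max().round(1),"z",np.median(q[:,2]).round(1))
    print("front",P[:,0].min())
    # ray cast on top plane
    C=cam(n); v,u=np.nonzero(m); X=(onplane(np.c_[u,v],T[2]-5,C)-T)@Q
    print("cast front",np.sort(X[:,0])[:4].round(1),"head y range",X[X[:,0]<-75][:,1].min().round(1),X[X[:,0]<-75][:,1].max().round(1))
E
```

```text
side 208
-130 6 y -29.7 20.7 z 8.2
-120 24 y -28.6 23.3 z 6.5
-110 23 y -27.7 23.1 z 6.8
-100 27 y -28.7 23.8 z 5.8
-90 41 y -27.0 23.5 z 6.5
-80 36 y -25.7 18.2 z 4.3
-70 17 y -18.0 13.9 z 5.4
-60 17 y -11.0 6.5 z 3.8
-50 17 y -9.6 5.7 z 3.2
front -122.53734730640852
cast front [-126.5 -124.3 -124.3 -123.7] head y range -34.9 23.2
scene 150
-120 17 y -27.0 27.5 z 9.4
-110 22 y -20.7 27.7 z 8.4
-100 23 y -23.7 28.5 z 8.5
-90 24 y -22.6 30.8 z 8.0
-80 38 y -24.3 27.8 z 7.5
-70 24 y -20.2 21.4 z 7.0
-60 2 y 8.9 9.4 z 8.8
front -115.94406472050849
cast front [-115.3 -115.  -113.9 -113.6] head y range -20.9 37.3
```

Request:
play_rows:
  deltas:
    - [[-0.001, 0, 0.03, 0, 0, 0.0014, 0], [-0.001, 0, 0.06, 0, 0, 0.0014, 0], [-0.001, 0, 0.08, 0, 0, 0.0014, 0], [-0.001, 0, 0.0915, 0, 0, 0.0014, 0], [-0.001, 0, 0.0915, 0, 0, 0.0014, 0], [-0.001, 0, 0.0915, 0, 0, 0.0014, 0], [-0.001, 0, 0.0915, 0, 0, 0.0014, 0]]

```text
clock: 8.4
tcp_pos: [532.8, 23.7, 57.8]
orientation: [[-0.518, 0.855, 0.002], [0.855, 0.518, 0.0], [-0.001, 0.001, -1.0]]
contact_force: [0.4, 1.2, -3.0]
grip_width: 15.8
grasp_force: 30.0
```

```bash
cat > e.py <<'E'
from h import *
s=robot.get_state();T=s['tcp_pos'];Q=s['orientation']
print(T.round(2),s['contact_force'].round(2),s['torque'].round(2),"F tool",(Q.T@s['contact_force']).round(2))
u=np.array([np.cos(np.radians(121.3)),np.sin(np.radians(121.3))]);v=T[:2]-[600,-88.7]
print("along",(v@u-99.5).round(2),"lateral",(v@[-u[1],u[0]]).round(2),"yaw",np.degrees(np.arctan2(Q[1,0],Q[0,0])).round(2),"tool z",Q[:,2].round(4))
E
python3 e.py
```

```text
[532.79  23.66  57.81] [ 0.38  1.2  -3.03] [ 0.06 -0.13 -0.01] F tool [0.83 0.94 3.03]
along 31.42 lateral -0.95 yaw 121.19 tool z [ 1.6e-03  1.0e-04 -1.0e+00]
```

Request:
play_rows:
  deltas:
    - [[0, -0.001, 0.0015, 0, 0, 0, 0], [0, -0.001, 0.003, 0, 0, 0, 0], [0, -0.001, 0.003, 0, 0, 0, 0], [0, -0.001, 0.003, 0, 0, 0, 0]]

```text
clock: 8.8
tcp_pos: [531.4, 23.0, 54.6]
orientation: [[-0.518, 0.856, 0.0], [0.856, 0.518, -0.0], [-0.0, 0.0, -1.0]]
contact_force: [0.0, -0.8, -2.6]
grip_width: 15.6
grasp_force: 30.0
```

```bash
python3 e.py
```

```text
[531.44  22.98  54.64] [ 0.04 -0.81 -2.62] [-0.01 -0.09 -0.05] F tool [-0.71 -0.38  2.62]
along 31.54 lateral 0.56 yaw 121.17 tool z [ 1.e-04 -1.e-04 -1.e+00]
```

Request:
play_rows:
  deltas:
    - [[-0.007, 0.0005, 0, 0, 0, 0, 0], [-0.014, 0.0005, 0, 0, 0, 0, 0], [-0.02, 0.0005, 0, 0, 0, 0, 0], [-0.026, 0.0005, 0, 0, 0, 0, 0], [-0.031, 0.0005, 0, 0, 0, 0, 0], [-0.031, 0.0005, 0, 0, 0, 0, 0], [-0.031, 0.0005, 0, 0, 0, 0, 0]]

```text
clock: 9.5
tcp_pos: [545.0, 1.7, 54.7]
orientation: [[-0.517, 0.856, 0.001], [0.856, 0.517, -0.0], [-0.001, 0.001, -1.0]]
contact_force: [1.7, 0.3, -2.3]
grip_width: 15.5
grasp_force: 30.0
```

```bash
python3 e.py
```

```text
[545.04   1.7   54.67] [ 1.7   0.31 -2.34] [-0.04 -0.51  0.11] F tool [-0.61  1.61  2.34]
along 6.29 lateral -0.01 yaw 121.16 tool z [ 8.e-04 -3.e-04 -1.e+00]
```

Request:
play_rows:
  deltas:
    - [[-0.003, 0, 0, 0, 0, 0, 0], [-0.006, 0, 0, 0, 0, 0, 0], [-0.008, 0, 0, 0, 0, 0, 0], [-0.008, 0, 0, 0, 0, 0, 0], [-0.008, 0, 0, 0, 0, 0, 0]]

```text
clock: 10.0
tcp_pos: [548.0, -3.5, 54.6]
orientation: [[-0.518, 0.856, 0.0], [0.856, 0.518, -0.0], [-0.0, 0.0, -1.0]]
contact_force: [1.6, 1.3, -2.1]
grip_width: 15.8
grasp_force: 30.0
```

```bash
python3 e.py
```

```text
[548.01  -3.52  54.57] [ 1.61  1.28 -2.09] [ 0.14 -0.4   0.17] F tool [0.26 2.04 2.09]
along 0.29 lateral 0.17 yaw 121.18 tool z [ 2.e-04 -1.e-04 -1.e+00]
```

Request:
play_rows:
  deltas:
    - [[0, 0, 0.0007, 0, 0, 0, 0], [0, 0, 0.0007, 0, 0, 0, 0.1], [0, 0, 0.0007, 0, 0, 0, 0.3], [0, 0, 0.0007, 0, 0, 0, 0.5], [0, 0, 0.0007, 0, 0, 0, 0.5], [0, 0, 0.0007, 0, 0, 0, 0.5], [0, 0, -0.02, 0, 0, 0, 0.5], [0, 0, -0.06, 0, 0, 0, 0.5], [0, 0, -0.12, 0, 0, 0, 0.5], [0, 0, -0.18, 0, 0, 0, 0.5]]

```text
clock: 11.0
tcp_pos: [547.3, -3.1, 200.9]
orientation: [[-0.518, 0.855, -0.001], [0.855, 0.518, 0.0], [0.001, -0.001, -1.0]]
contact_force: [1.6, -0.5, 0.2]
grip_width: 43.9
grasp_force: 0.0
```

```bash
python3 e.py; python3 -c "
from h import *
print(robot.get_state()['q'].round(1)); print(delta([572,-150,200],down(81)))
print(delta([530,-60,220],down(101)))"
```

```text
[547.25  -3.13 200.92] [ 1.61 -0.45  0.19] [-0.05 -0.19 -0.  ] F tool [-1.22  1.14 -0.19]
along 1.02 lateral 0.62 yaw 121.22 tool z [-8.e-04  4.e-04 -1.e+00]
[ 28.2  30.7 -43.1 104.5  25.2  54.9   5.4]
[-0.173, -0.0687, 0.0011, -0.0004, -0.0003, 0.3352, 1.0]
[-0.0496, -0.0553, -0.0239, -0.0003, -0.0003, 0.1685, 1.0]
```

Request:
play_rows:
  deltas:
    - [[-0.05, -0.02, -0.024, 0, 0, 0.07, 0.5], [-0.1, -0.04, -0.024, 0, 0, 0.14, 0.5], [-0.136, -0.057, -0.024, 0, 0, 0.177, 0.5], [-0.136, -0.057, -0.024, 0, 0, 0.177, 0.5], [-0.136, -0.057, -0.024, 0, 0, 0.177, 0.5]]

```text
clock: 11.5
tcp_pos: [565.0, -120.2, 218.6]
orientation: [[-0.172, 0.985, 0.0], [0.985, 0.172, 0.0], [0.0, 0.001, -1.0]]
contact_force: [-0.8, 0.4, 0.1]
grip_width: 44.0
grasp_force: 0.0
```

```bash
python3 -c "
from h import *
im,d,C,st=snap('wrist','w4'); print(st['tcp_pos'],st['q'].round(1)); np.savez('pics/w4C.npz',*C)
p=proj([600,-88.7,60],C)[0].astype(int); print(p)
x0=max(p[0]-130,0); y0=max(p[1]-130,0); print(x0,y0)
cv2.imwrite('pics/w4v.png',cv2.resize(im[y0:y0+200,x0:x0+260,::-1],(780,600),interpolation=cv2.INTER_CUBIC))
"
```

```text
[ 565.04991223 -120.24443422  218.59125215] [ 35.   30.6 -37.3  99.4  21.4  57.3  -0.3]
[304 148]
174 18
```

View pics/w4v.png

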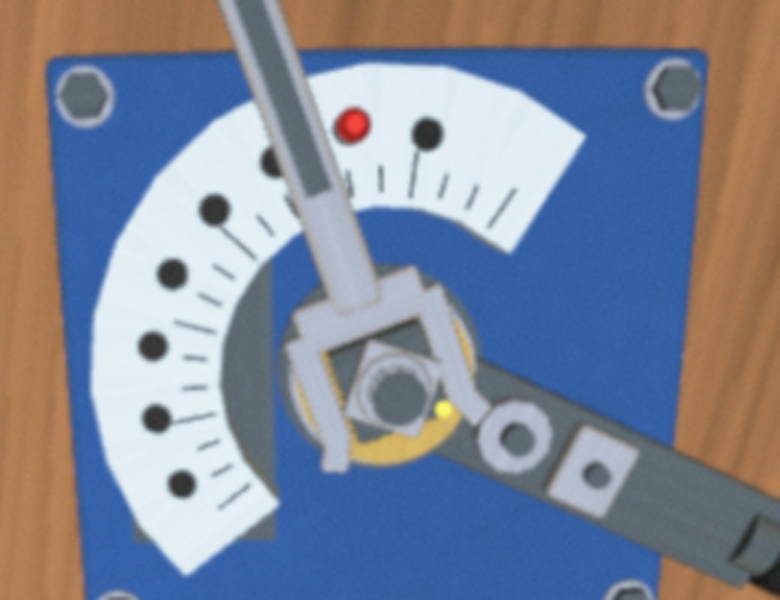

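The crop shows the jaw round the setting nut, the shank running up-left past the red pin (352,125), with the shank's pin-side edge from about (297,100) to (345,200), and the yellow dot at (444,409).

```bash
python3 - <<'E'
from h import *
C=list(np.load('pics/w4C.npz').values())
f=lambda L:(np.array(L,float)+.5)/3-.5+[174,18]
ang=lambda v:np.degrees(np.arctan2(v[1],v[0]))
im=cv2.imread('pics/w4.png'); hsv=cv2.cvtColor(im,cv2.COLOR_BGR2HSV)
stud=onplane(f([(400,393)]),76,C)[0]; print("stud",stud.round(1))
m=cv2.inRange(hsv[:100],(0,150,90),(8,255,255))|cv2.inRange(hsv[:100],(172,150,90),(180,255,255)); v,u=np.nonzero(m)
pin=onplane([(u.mean(),v.mean())],61,C)[0]; print("pin",pin.round(1),np.hypot(*(pin-stud)[:2]),ang(pin-stud)-99)
y=onplane(f([(444,409)]),52,C)[0]; print("yel",np.hypot(*(y-stud)[:2]).round(1),ang(y-stud).round(1))
L=onplane(f([(222,0),(342,308)]),51,C); R=onplane(f([(262,0),(380,290)]),51,C)
for e in (L,R):
    w=(e[0]-e[1])[:2]; w/=np.hypot(*w); n=np.array([w[1],-w[0]]); print("edge ang",ang(w).round(1),"edge to stud",((stud-e[1])[:2]@n).round(1),"edge to pin",((pin-e[1])[:2]@n).round(1))
J=onplane(f([(378,340),(440,362),(413,436),(345,405)]),61,C)
print("jam",J.mean(0).round(1),[round(ang(J[(i+1)%4]-J[i])%90,1) for i in range(4)])
# set nut visible bottom edge and jaw back
K=onplane(f([(327,352),(422,318)]),49,C); print("jawback", K.round(1), ang(K[1]-K[0]), [np.hypot(*(k-stud)[:2]) for k in K])
E
```

```text
stud [599.8 -85.5  76. ]
pin [574.  -17.1  61. ] 73.1095645253859 11.596812264411597
yel 19.6 -19.2
edge ang 122.3 edge to stud 5.7 edge to pin 20.5
edge ang 123.7 edge to stud -7.2 edge to pin 9.3
jam [600.2 -86.3  61. ] [np.float64(80.9), np.float64(82.6), np.float64(75.4), np.float64(74.5)]
jawback [[579.9 -81.5  49. ]
 [606.2 -66.4  49. ]] 29.90013246535455 [np.float64(20.225208824246653), np.float64(20.109954976705964)]
```

```bash
python3 -c "
from h import *
print(delta([508.5,298,150],down(18.85)))"
```

```text
[0.5254, 0.0212, 0.086, -0.0, -0.0005, 0.6766, 1.0]
```

Request:
play_rows:
  deltas:
    - [[0.06, 0.002, 0, 0, 0, 0.07, 0.6], [0.12, 0.004, 0, 0, 0, 0.14, 0.6], [0.18, 0.006, 0, 0, 0, 0.21, 0.6], [0.24, 0.008, 0.02, 0, 0, 0.28, 0.6], [0.3, 0.01, 0.04, 0, 0, 0.35, 0.6], [0.36, 0.014, 0.06, 0, 0, 0.42, 0.6], [0.42, 0.017, 0.086, 0, 0, 0.49, 0.6], [0.48, 0.019, 0.086, 0, 0, 0.56, 0.6], [0.525, 0.021, 0.086, 0, 0, 0.63, 0.6], [0.525, 0.021, 0.086, 0, 0, 0.677, 0.6]]

```text
clock: 12.55
tcp_pos: [503.9, 308.0, 149.5]
orientation: [[0.944, 0.329, -0.002], [0.329, -0.944, 0.007], [0.0, -0.008, -1.0]]
contact_force: [-1.1, 0.6, 0.1]
grip_width: 53.0
grasp_force: 0.0
```

Request:
play_rows:
  deltas:
    - [[0, 0, 0, 0, 0, 0, 0.6], [0, 0, 0, 0, 0, 0, 0.6], [0, 0, 0, 0, 0, 0, 0.6]]

```text
clock: 12.85
tcp_pos: [509.4, 295.3, 149.0]
orientation: [[0.947, 0.322, -0.0], [0.322, -0.947, -0.001], [-0.0, 0.001, -1.0]]
contact_force: [-1.2, -0.8, -0.0]
grip_width: 52.7
grasp_force: 0.0
```

```bash
python3 - <<'E'
from sp import *
im,d,C,st=snap('wrist','w5'); np.savez('pics/w5C.npz',*C); print(st['tcp_pos'].round(1),st['q'].round(1),st['qd'].round(2))
p=proj([590,324,11],C)[0].astype(int); print(p)
hsv=cv2.cvtColor(im,cv2.COLOR_RGB2HSV); m=((hsv[...,1]<75)&(hsv[...,2]>60)).astype('uint8')
n,l,s,c=cv2.connectedComponentsWithStats(m)
for i in range(1,n):
    if s[i,4]>300: print(i,s[i],c[i].round(0))
E
```

```text
[509.4 295.3 149. ] [ -19.7   33.5  -20.1  101.2   14.8   47.9 -117.9] [ 0.39 -0.02  0.09 -0.06 -0.15 -0.21 -0.46]
[258  77]
1 [ 236   29   49  237 4531] [260. 133.]
2 [  0 229  57  50 998] [ 24. 255.]
28 [ 124  315  273   31 7697] [260. 331.]
54 [413 322  43  26 380] [433. 333.]
```

```bash
python3 - <<'E'
from sp import *
im=cv2.imread('pics/w5.png')[:,:,::-1].copy(); C=list(np.load('pics/w5C.npz').values())
o,a=spanner(im,C,(258,100),185,18.5,22); print(o,a)
s=robot.get_state(); T=s['tcp_pos']; r=np.radians(a); u=np.array([np.cos(r),np.sin(r)])
v=T[:2]-o; print("along",v@u,"lat",v@[-u[1],u[0]])
hsv=cv2.cvtColor(im,cv2.COLOR_RGB2HSV); m=((hsv[...,1]<75)&(hsv[...,2]>60)).astype('uint8')
l=cv2.connectedComponents(m)[1]; q=np.argwhere(l==l[100,258]); P=onplane(q[:,::-1],10,C)
x=(P[:,:2]-o)@u; y=(P[:,:2]-o)@[-u[1],u[0]]
for k in range(-20,190,15):
    w=(x>=k)&(x<k+15)
    if w.sum(): print(k,w.sum(),y[w].min().round(1),y[w].max().round(1))
print(delta([*(o+105*u),60],down(a-180)), o+105*u)
E
```

```text
n 4541 shank pts 41 span 201.2 front 120.8 end -80.3 width 13.6
origin from front [606.9 328.2] from end [609.1 328.9] shank dir 198.80245469975623
[608.0110079 328.5466736] 198.80245469975623
along 103.95580577059103 lat -0.10628843477888586
-20 536 -18.5 18.0
-5 334 -18.1 18.3
10 650 -18.3 18.3
25 392 -10.6 10.7
40 342 -6.8 6.9
55 321 -7.0 7.0
70 291 -7.0 6.3
85 272 -6.4 6.4
100 272 -6.5 6.5
115 256 -6.6 6.6
130 256 -6.7 6.7
145 240 -6.8 6.8
160 237 -6.9 6.9
175 132 -7.0 6.9
[-0.0013, 0.0001, 0.1113, 0.0002, 0.0001, -0.0009, 1.0] [508.61428538 294.70451716]
```

Request:
play_rows:
  deltas:
    - [[-0.0013, 0, 0.04, 0, 0, 0, 0.6], [-0.0013, 0, 0.08, 0, 0, 0, 0.6], [-0.0013, 0, 0.12, 0, 0, 0, 0.6], [-0.0013, 0, 0.145, 0, 0, 0, 0.6], [-0.0013, 0, 0.16, 0, 0, 0, 0.6], [-0.0013, 0, 0.169, 0, 0, 0, 0.6], [-0.0013, 0, 0.169, 0, 0, 0, 0.6], [-0.0013, 0, 0.169, 0, 0, 0, 0.6], [-0.0013, 0, 0.169, 0, 0, 0, 0.6]]

```text
clock: 13.8
tcp_pos: [509.0, 296.6, 14.8]
orientation: [[0.947, 0.321, 0.002], [0.321, -0.947, 0.001], [0.002, -0.0, -1.0]]
contact_force: [0.6, -0.8, 0.2]
grip_width: 52.9
grasp_force: 0.0
```

Request:
play_rows:
  deltas:
    - [[0, 0, 0, 0, 0, 0, 0.3], [0, 0, 0, 0, 0, 0, 0], [0, 0, 0, 0, 0, 0, 0], [0, 0, 0, 0, 0, 0, 0], [0, 0, 0, 0, 0, 0, 0], [0, 0, 0, 0, 0, 0, 0]]

```text
clock: 14.4
tcp_pos: [508.3, 295.9, 13.7]
orientation: [[0.947, 0.32, -0.0], [0.32, -0.947, -0.0], [-0.0, 0.0, -1.0]]
contact_force: [0.1, -0.5, 0.6]
grip_width: 13.7
grasp_force: 30.0
```

```bash
python3 -c "
from h import *
s=robot.get_state();T=s['tcp_pos'];Q=s['orientation'];print(T,s['contact_force'],s['torque'],np.degrees(np.arctan2(Q[1,0],Q[0,0])),s['q'].round(1))
print('head in tool',(Q.T@(np.array([608,328.5,0])-T)).round(1))
r=np.radians(262);t=[600+105*np.cos(r),-88.7+105*np.sin(r),130]
print(delta(t,down(82)),t)"
```

```text
[508.29313973 295.90817592  13.73705387] [ 0.1134213  -0.51807276  0.60936506] [-0.16725906  0.00806471 -0.03511087] 18.687955823263586 [ -23.1   45.2  -15.7  103.3   20.    34.2 -122.3]
head in tool [104.9   1.1  13.7]
[-0.1044, 0.6095, -0.1451, 0.0001, 0.0002, -0.5276, 1.0] [np.float64(585.3868243991931), np.float64(-192.67814721786488), 130]
```

Request:
play_rows:
  deltas:
    - [[0, 0, -0.03, 0, 0, 0, 0], [0, 0, -0.08, 0, 0, 0, 0], [0, 0.02, -0.13, 0, 0, 0, 0], [-0.01, 0.06, -0.17, 0, 0, -0.03, 0], [-0.02, 0.11, -0.17, 0, 0, -0.08, 0], [-0.03, 0.165, -0.17, 0, 0, -0.14, 0], [-0.04, 0.22, -0.17, 0, 0, -0.2, 0], [-0.05, 0.275, -0.17, 0, 0, -0.26, 0], [-0.06, 0.33, -0.17, 0, 0, -0.31, 0], [-0.07, 0.385, -0.17, 0, 0, -0.36, 0]]

```text
clock: 15.4
tcp_pos: [553.5, -15.5, 149.4]
orientation: [[0.467, 0.884, -0.001], [0.884, -0.467, -0.0], [-0.0, -0.001, -1.0]]
contact_force: [0.7, 0.1, -1.8]
grip_width: 13.5
grasp_force: 30.0
```

```bash
python3 -c "
from h import *
r=np.radians(262);t=[600+105*np.cos(r),-88.7+105*np.sin(r),140]
s=robot.get_state();print(s['q'].round(1),delta(t,down(82)))"
```

```text
[ 19.4  32.3 -29.6 106.   21.1  47.2 -48.7] [-0.1772, 0.1387, 0.0117, -0.0004, 0.0001, -0.1654, 1.0]
```

Request:
play_rows:
  deltas:
    - [[-0.03, 0.025, 0.01, 0, 0, -0.03, 0], [-0.07, 0.06, 0.01, 0, 0, -0.08, 0], [-0.12, 0.1, 0.0115, 0, 0, -0.12, 0], [-0.16, 0.125, 0.0115, 0, 0, -0.15, 0], [-0.177, 0.139, 0.0115, 0, 0, -0.165, 0], [-0.177, 0.139, 0.0115, 0, 0, -0.165, 0], [-0.177, 0.139, 0.0115, 0, 0, -0.165, 0], [-0.177, 0.139, 0.0115, 0, 0, -0.165, 0], [-0.177, 0.139, 0.0115, 0, 0, -0.165, 0]]

```text
clock: 16.3
tcp_pos: [585.4, -188.8, 140.6]
orientation: [[0.142, 0.99, -0.0], [0.99, -0.142, 0.001], [0.001, -0.0, -1.0]]
contact_force: [-0.1, -0.7, -2.6]
grip_width: 13.6
grasp_force: 30.0
```

```bash
python3 -c "
from h import *
r=np.radians(262);t=[600+105*np.cos(r),-88.7+105*np.sin(r),110]
im,d,C,s=snap('wrist','w6');np.savez('pics/w6C.npz',*C)
print(s['tcp_pos'],s['contact_force'],s['torque'],s['q'].round(1),delta(t,down(82)))
p=proj([600,-88.7,60],C)[0].astype(int); print(p)
y0=max(0,p[1]-90);x0=p[0]-100;print(x0,y0)
cv2.imwrite('pics/w6v.png',cv2.resize(im[y0:y0+150,x0:x0+200,::-1],(800,600),interpolation=cv2.INTER_CUBIC))"
```

```text
[ 585.39992543 -188.79450414  140.62863938] [-0.07171046 -0.65070775 -2.58564783] [-0.0090125  -0.09553068 -0.01658024] [ 36.4  38.9 -32.3  96.8  25.3  51.7 -14.3] [-0.0044, 0.0005, 0.0384, -0.0, -0.0002, -0.0015, 1.0]
[259  49]
159 0
```

View pics/w6v.png

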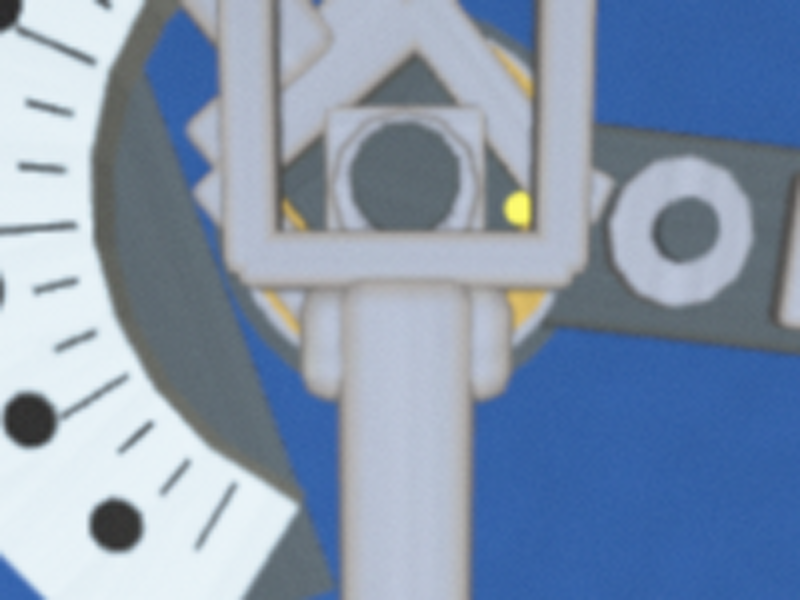

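The ring hangs over the nuts: its opening runs from x=278 to 535 with the lower inner edge at y=235. The jam nut's corners at (328,108) and (483,108) are parallel to it, the stud top is at (403,178), and shank and nut share the column x≈405.

```bash
python3 - <<'E'
from h import *
C=list(np.load('pics/w6C.npz').values()); f=lambda L:(np.array(L,float)+.5)/4-.5+[159,0]
s=robot.get_state(); T=s['tcp_pos'];Q=s['orientation']; print(T, s['qd'].round(2))
t=lambda uv,z:((onplane(f([uv]),z,C)[0]-T)@Q).round(2)
zu=T[2]-13.7
print("ring inner near edge",t((406,235),zu+9),"left",t((278,180),zu+9),"right",t((535,180),zu+9),"outer near",t((406,285),zu+9))
print("stud tool",t((403,178),76),"jam far corners",t((328,108),61),t((483,108),61), onplane(f([(403,178)]),76,C)[0])
E
```

```text
[ 585.45498413 -189.15732346  140.68953414] [ 0.24 -0.04  0.34 -0.23  0.16  0.05  0.23]
ring inner near edge [91.53  0.37  4.74] left [ 96.7  -12.12   4.74] right [96.7  12.95  4.74] outer near [86.79  0.37  4.73]
stud tool [ 1.0298e+02 -2.0000e-02  6.4730e+01] jam far corners [114.41 -11.13  79.73] [114.41  11.8   79.73] [600.08974114 -87.19261359  76.        ]
```

Request:
play_rows:
  deltas:
    - [[-0.002, 0, 0.02, 0, 0, -0.001, 0], [-0.002, 0, 0.04, 0, 0, -0.001, 0], [-0.002, 0, 0.055, 0, 0, -0.001, 0], [-0.002, 0, 0.0588, 0, 0, -0.001, 0], [-0.002, 0, 0.0588, 0, 0, -0.001, 0], [-0.002, 0, 0.0588, 0, 0, -0.001, 0], [-0.002, 0, 0.0588, 0, 0, -0.001, 0]]

```text
clock: 17.05
tcp_pos: [585.7, -192.5, 94.1]
orientation: [[0.142, 0.99, 0.001], [0.99, -0.142, -0.0], [-0.0, 0.001, -1.0]]
contact_force: [1.3, 0.1, -2.7]
grip_width: 13.5
grasp_force: 30.0
```

```bash
python3 -c "
from h import *
im,d,C,s=snap('wrist','w7');np.savez('pics/w7C.npz',*C)
Q=s['orientation'];print(s['tcp_pos'],s['contact_force'],np.degrees(np.arctan2(Q[1,0],Q[0,0])),s['qd'].round(1))
p=proj([600,-88.7,60],C)[0].astype(int); print(p)
x0=p[0]-80;print(x0)
cv2.imwrite('pics/w7v.png',cv2.resize(im[0:120,x0:x0+160,::-1],(800,600),interpolation=cv2.INTER_CUBIC))"
```

```text
[ 585.65215642 -192.47768903   94.12068723] [ 1.25999     0.11673423 -2.70080872] 81.81714722694113 [-0.  -0.2  0.1  0.  -0.1 -0.   0.1]
[257  32]
177
```

View pics/w7v.png

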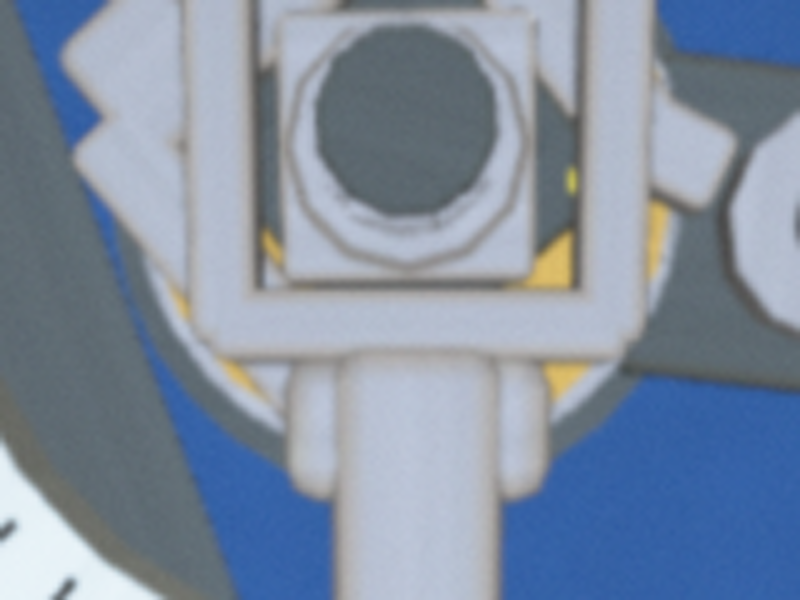

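Closer view: the jam nut's corners are at (282,14), (535,14), (532,277) and (287,277). The ring's inner edges are at x≈250 and 582 with the lower one at y≈292, and the stud top is centred at (406,120).

```bash
python3 - <<'E'
from h import *
C=list(np.load('pics/w7C.npz').values()); f=lambda L:(np.array(L,float)+.5)/5-.5+[177,0]
s=robot.get_state(); T=s['tcp_pos'];Q=s['orientation']; print(T)
t=lambda uv,z:((onplane(f([uv]),z,C)[0]-T)@Q).round(2)
zu=T[2]-13.7
print("ring inner near",t((416,292),zu+9),"left",t((250,200),zu+9),"right",t((582,200),zu+9),"outer near",t((416,355),zu+9))
J=[t(p,61) for p in ((282,14),(535,14),(532,277),(287,277))]; print("stud",t((406,120),76),"jam",np.mean(J,0),*J)
print("shank",t((338,560),zu+11),t((500,560),zu+11),t((342,380),zu+11),t((497,380),zu+11))
E
```

```text
[ 585.56889356 -192.51357483   94.11844037]
ring inner near [91.36  0.45  4.69] left [ 98.26 -12.45   4.67] right [98.25 13.36  4.7 ] outer near [86.59  0.45  4.69]
stud [106.14  -0.39  18.1 ] jam [106.1425  -0.195   33.1025] [117.69 -11.79  33.09] [117.68  11.34  33.11] [94.59 11.41 33.12] [ 94.61 -11.74  33.09]
shank [70.69 -5.86  2.68] [70.69  7.22  2.7 ] [84.65 -5.36  2.68] [84.65  6.81  2.7 ]
```

Request:
play_rows:
  deltas:
    - [[0.0019, -0.0008, 0, 0, 0, 0, 0], [0.0019, -0.0008, 0.01, 0, 0, 0, 0], [0.0019, -0.0008, 0.018, 0, 0, 0, 0], [0.0019, -0.0008, 0.018, 0, 0, 0, 0], [0.0019, -0.0008, 0.022, 0, 0, 0, 0], [0.0019, -0.0008, 0.025, 0, 0, 0, 0], [0.0019, -0.0008, 0.025, 0, 0, 0, 0], [0.0019, -0.0008, 0.025, 0, 0, 0, 0]]

```text
clock: 17.9
tcp_pos: [584.7, -190.8, 73.5]
orientation: [[0.142, 0.99, 0.0], [0.99, -0.142, 0.0], [0.0, 0.0, -1.0]]
contact_force: [-0.1, -0.8, -2.4]
grip_width: 13.7
grasp_force: 30.0
```

```bash
cat > r.py <<'E'
from h import *
S=np.array([600,-88.7])
def tq(s):
    F=s['contact_force'];v=s['tcp_pos'][:2]-S; return v[0]*F[1]-v[1]*F[0]+s['torque'][2]
if __name__=="__main__":
    s=robot.get_state();T=s['tcp_pos'];Q=s['orientation']
    print(s['clock'],T.round(2),"F tool",(Q.T@s['contact_force']).round(2),"M tool",(Q.T@s['torque']).round(3),"yaw",np.degrees(np.arctan2(Q[1,0],Q[0,0])).round(2))
    v=T[:2]-S; print("r",np.hypot(*v).round(2),"ang",np.degrees(np.arctan2(v[1],v[0])).round(2), "T about stud Nm",((v[0]*s['contact_force'][1]-v[1]*s['contact_force'][0])/1000).round(3),"+",s['torque'][2].round(3), "q",s['q'].round(1),"grip",s['grip_width'])
E
python3 r.py
```

```text
17.9 [ 584.75 -190.79   73.52] F tool [-0.8   0.02  2.38] M tool [-0.082 -0.109  0.016] yaw 81.82
r 103.22 ang -98.5 T about stud Nm 0.003 + -0.016 q [ 34.6  44.1 -29.5  98.3  28.8  45.4 -16.8] grip 13.730729996644714
```

Request:
play_rows:
  deltas:
    - [[0, 0, 0.003, 0, 0, 0, 0], [0, 0, 0.006, 0, 0, 0, 0], [0, 0, 0.009, 0, 0, 0, 0], [0, 0, 0.009, 0, 0, 0, 0], [0, 0, 0.009, 0, 0, 0, 0]]

```text
clock: 18.4
tcp_pos: [584.7, -190.8, 66.3]
orientation: [[0.142, 0.99, -0.0], [0.99, -0.142, 0.0], [0.0, -0.0, -1.0]]
contact_force: [0.1, -1.4, -2.6]
grip_width: 13.2
grasp_force: 30.0
```

```bash
python3 r.py
```

```text
18.4 [ 584.72 -190.81   66.27] F tool [-1.37  0.26  2.56] M tool [-0.052 -0.111  0.035] yaw 81.82
r 103.25 ang -98.51 T about stud Nm 0.028 + -0.035 q [ 34.4  44.7 -29.2  98.4  29.1  44.7 -17.1] grip 13.213049853966213
```

Request:
play_rows:
  deltas:
    - [[0.0001, -0.0034, 0, 0, 0, 0.0125, 0], [0.0002, -0.0068, 0, 0, 0, 0.025, 0], [0.0004, -0.0102, 0, 0, 0, 0.0375, 0], [0.0008, -0.0137, 0, 0, 0, 0.05, 0], [0.0012, -0.0171, 0, 0, 0, 0.0625, 0], [0.0017, -0.0204, 0, 0, 0, 0.075, 0], [0.0023, -0.0238, 0, 0, 0, 0.0875, 0], [0.003, -0.0272, 0, 0, 0, 0.1, 0], [0.003, -0.0272, 0, 0, 0, 0.1, 0], [0.003, -0.0272, 0, 0, 0, 0.1, 0]]

```text
clock: 19.4
tcp_pos: [563.8, -185.3, 66.5]
orientation: [[0.345, 0.939, 0.001], [0.939, -0.345, -0.0], [0.0, 0.001, -1.0]]
contact_force: [5.6, -0.1, -2.7]
grip_width: 13.1
grasp_force: 30.0
```

```bash
python3 r.py
```

```text
19.4 [ 563.85 -185.26   66.51] F tool [1.82 5.3  2.69] M tool [-1.051  0.237 -0.026] yaw 69.82
r 103.1 ang -110.53 T about stud Nm 0.546 + 0.026 q [ 33.   42.4 -26.4 101.9  26.6  42.  -27.8] grip 13.149143931567913
```

Request:
play_rows:
  deltas:
    - [[0.0001, -0.0023, 0, 0, 0, 0.0083, 0], [0.0001, -0.0046, 0, 0, 0, 0.0167, 0], [0.0002, -0.0068, 0, 0, 0, 0.025, 0], [0.0004, -0.0091, 0, 0, 0, 0.0333, 0], [0.0006, -0.0114, 0, 0, 0, 0.0417, 0], [0.0008, -0.0137, 0, 0, 0, 0.05, 0], [0.0008, -0.0137, 0, 0, 0, 0.05, 0], [0.0008, -0.0137, 0, 0, 0, 0.05, 0]]

```text
clock: 20.2
tcp_pos: [553.9, -181.0, 66.5]
orientation: [[0.441, 0.897, 0.001], [0.897, -0.441, -0.0], [0.0, 0.001, -1.0]]
contact_force: [4.5, -0.1, -3.4]
grip_width: 13.7
grasp_force: 30.0
```

```bash
python3 r.py
```

```text
20.2 [ 553.92 -181.01   66.47] F tool [1.89 4.11 3.4 ] M tool [-1.119  0.393 -0.002] yaw 63.82
r 103.18 ang -116.53 T about stud Nm 0.424 + 0.001 q [ 32.   41.3 -25.  103.6  25.3  40.6 -33.2] grip 13.65179955741218
```

```bash
cat > r2.py <<'E'
from h import *
S=np.array([600,-87.4]); A=[];B=[];t=[]
for i in range(6):
    s=robot.get_state();Q=s['orientation'];F=s['contact_force'];v=s['tcp_pos'][:2]-S
    A.append(Q.T@F);B.append(Q.T@s['torque']);t.append((v[0]*F[1]-v[1]*F[0])/1000+s['torque'][2]); read_camera('scene')
A=np.array(A);B=np.array(B)
print(s['clock'],"yaw",np.degrees(np.arctan2(Q[1,0],Q[0,0])).round(2),"F",A.mean(0).round(2),"sd",A.std(0).round(2),"M",B.mean(0).round(3),"sd",B.std(0).round(3),"T",np.mean(t).round(3),np.round(t,2),"r",np.hypot(*v).round(1),"q3",s['q'][2].round(1))
E
python3 r2.py
```

```text
20.45 yaw 63.82 F [1.7  4.16 2.7 ] sd [0.35 0.19 0.37] M [-1.128  0.329 -0.009] sd [0.03  0.048 0.026] T 0.443 [0.43 0.4  0.43 0.42 0.5  0.47] r 104.3 q3 -25.0
```

Request:
play_rows:
  deltas:
    - [[0, -0.0011, 0, 0, 0, 0.0042, 0], [0.0001, -0.0023, 0, 0, 0, 0.0083, 0], [0.0001, -0.0034, 0, 0, 0, 0.0125, 0], [0.0001, -0.0046, 0, 0, 0, 0.0167, 0], [0.0002, -0.0057, 0, 0, 0, 0.0208, 0], [0.0002, -0.0068, 0, 0, 0, 0.025, 0], [0.0002, -0.0068, 0, 0, 0, 0.025, 0]]

```text
clock: 21.2
tcp_pos: [549.2, -178.6, 66.5]
orientation: [[0.488, 0.873, 0.001], [0.873, -0.488, -0.0], [0.0, 0.001, -1.0]]
contact_force: [5.6, -1.0, -3.6]
grip_width: 13.5
grasp_force: 30.0
```

```bash
python3 r2.py
```

```text
21.45 yaw 60.82 F [2.31 4.86 2.65] sd [0.53 0.45 0.49] M [-1.141  0.371 -0.069] sd [0.023 0.036 0.018] T 0.576 [0.61 0.57 0.58 0.5  0.64 0.56] r 104.3 q3 -24.3
```

Request:
play_rows:
  deltas:
    - [[0, -0.0011, 0, 0, 0, 0.0042, 0], [0.0001, -0.0023, 0, 0, 0, 0.0083, 0], [0.0001, -0.0034, 0, 0, 0, 0.0125, 0], [0.0001, -0.0046, 0, 0, 0, 0.0167, 0], [0.0002, -0.0057, 0, 0, 0, 0.0208, 0], [0.0002, -0.0068, 0, 0, 0, 0.025, 0], [0.0002, -0.0068, 0, 0, 0, 0.025, 0]]

```text
clock: 22.2
tcp_pos: [544.6, -175.8, 66.5]
orientation: [[0.533, 0.846, 0.001], [0.846, -0.533, -0.0], [0.0, 0.001, -1.0]]
contact_force: [5.0, -0.1, -2.8]
grip_width: 13.7
grasp_force: 30.0
```

```bash
python3 r2.py
```

```text
22.45 yaw 57.82 F [2.37 4.79 2.43] sd [0.28 0.33 0.52] M [-1.144  0.424 -0.045] sd [0.02  0.019 0.018] T 0.545 [0.51 0.57 0.53 0.55 0.56 0.56] r 104.4 q3 -23.5
```

Request:
play_rows:
  deltas:
    - [[0, -0.0011, 0, 0, 0, 0.0042, 0], [0.0001, -0.0023, 0, 0, 0, 0.0083, 0], [0.0001, -0.0034, 0, 0, 0, 0.0125, 0], [0.0001, -0.0046, 0, 0, 0, 0.0167, 0], [0.0002, -0.0057, 0, 0, 0, 0.0208, 0], [0.0002, -0.0068, 0, 0, 0, 0.025, 0], [0.0002, -0.0068, 0, 0, 0, 0.025, 0]]

```text
clock: 23.2
tcp_pos: [540.1, -172.8, 66.6]
orientation: [[0.576, 0.817, 0.001], [0.817, -0.576, -0.0], [0.0, 0.001, -1.0]]
contact_force: [4.5, 0.4, -2.9]
grip_width: 13.6
grasp_force: 30.0
```

```bash
python3 r2.py
```

```text
23.45 yaw 54.81 F [2.05 4.57 2.98] sd [0.62 0.64 0.42] M [-1.126  0.447 -0.042] sd [0.031 0.01  0.022] T 0.519 [0.38 0.43 0.53 0.6  0.6  0.58] r 104.3 q3 -22.8
```

Request:
play_rows:
  deltas:
    - [[0, -0.0011, 0, 0, 0, 0.0042, 0], [0.0001, -0.0023, 0, 0, 0, 0.0083, 0], [0.0001, -0.0034, 0, 0, 0, 0.0125, 0], [0.0001, -0.0046, 0, 0, 0, 0.0167, 0], [0.0002, -0.0057, 0, 0, 0, 0.0208, 0], [0.0002, -0.0068, 0, 0, 0, 0.025, 0], [0.0002, -0.0068, 0, 0, 0, 0.025, 0]]

```text
clock: 24.2
tcp_pos: [535.7, -169.6, 66.6]
orientation: [[0.618, 0.786, 0.001], [0.786, -0.618, -0.0], [0.0, 0.001, -1.0]]
contact_force: [6.2, -0.4, -2.9]
grip_width: 13.5
grasp_force: 30.0
```

```bash
python3 r2.py
```

```text
24.45 yaw 51.81 F [2.79 4.9  2.55] sd [0.49 0.25 0.33] M [-1.097  0.469 -0.073] sd [0.029 0.019 0.027] T 0.585 [0.64 0.57 0.55 0.62 0.61 0.52] r 104.3 q3 -22.1
```

Request:
play_rows:
  deltas:
    - [[0, -0.0011, 0, 0, 0, 0.0042, 0], [0.0001, -0.0023, 0, 0, 0, 0.0083, 0], [0.0001, -0.0034, 0, 0, 0, 0.0125, 0], [0.0001, -0.0046, 0, 0, 0, 0.0167, 0], [0.0002, -0.0057, 0, 0, 0, 0.0208, 0], [0.0002, -0.0068, 0, 0, 0, 0.025, 0], [0.0002, -0.0068, 0, 0, 0, 0.025, 0]]

```text
clock: 25.2
tcp_pos: [531.5, -166.2, 66.6]
orientation: [[0.659, 0.752, 0.001], [0.752, -0.659, -0.0], [0.001, 0.001, -1.0]]
contact_force: [5.3, -0.6, -2.6]
grip_width: 13.6
grasp_force: 30.0
```

```bash
python3 r2.py
```

```text
25.45 yaw 48.81 F [2.83 4.62 2.82] sd [0.34 0.3  0.29] M [-1.072  0.516 -0.05 ] sd [0.033 0.023 0.024] T 0.533 [0.47 0.5  0.61 0.58 0.47 0.56] r 104.3 q3 -21.3
```

Request:
play_rows:
  deltas:
    - [[0, -0.0011, 0, 0, 0, 0.0042, 0], [0.0001, -0.0023, 0, 0, 0, 0.0083, 0], [0.0001, -0.0034, 0, 0, 0, 0.0125, 0], [0.0001, -0.0046, 0, 0, 0, 0.0167, 0], [0.0002, -0.0057, 0, 0, 0, 0.0208, 0], [0.0002, -0.0068, 0, 0, 0, 0.025, 0], [0.0002, -0.0068, 0, 0, 0, 0.025, 0]]

```text
clock: 26.2
tcp_pos: [527.6, -162.4, 66.6]
orientation: [[0.697, 0.717, 0.001], [0.717, -0.697, -0.0], [0.001, 0.001, -1.0]]
contact_force: [4.6, -1.2, -3.0]
grip_width: 14.0
grasp_force: 30.0
```

```bash
python3 r2.py
```

```text
26.45 yaw 45.81 F [3.06 4.19 3.08] sd [0.36 0.34 0.38] M [-1.06   0.542 -0.1  ] sd [0.013 0.014 0.016] T 0.538 [0.55 0.51 0.57 0.6  0.49 0.51] r 104.3 q3 -20.6
```

Request:
play_rows:
  deltas:
    - [[0, -0.0011, 0, 0, 0, 0.0042, 0], [0.0001, -0.0023, 0, 0, 0, 0.0083, 0], [0.0001, -0.0034, 0, 0, 0, 0.0125, 0], [0.0001, -0.0046, 0, 0, 0, 0.0167, 0], [0.0002, -0.0057, 0, 0, 0, 0.0208, 0], [0.0002, -0.0068, 0, 0, 0, 0.025, 0], [0.0002, -0.0068, 0, 0, 0, 0.025, 0]]

```text
clock: 27.2
tcp_pos: [523.8, -158.6, 66.6]
orientation: [[0.734, 0.679, 0.001], [0.679, -0.734, -0.001], [0.001, 0.001, -1.0]]
contact_force: [5.5, -1.7, -2.9]
grip_width: 14.1
grasp_force: 30.0
```

```bash
python3 r2.py
```

```text
27.45 yaw 42.81 F [3.03 4.59 2.66] sd [0.43 0.33 0.53] M [-1.034  0.573 -0.072] sd [0.023 0.01  0.026] T 0.554 [0.56 0.57 0.58 0.56 0.5  0.55] r 104.3 q3 -19.8
```

Request:
play_rows:
  deltas:
    - [[0, -0.0011, 0, 0, 0, 0.0042, 0], [0.0001, -0.0023, 0, 0, 0, 0.0083, 0], [0.0001, -0.0034, 0, 0, 0, 0.0125, 0], [0.0001, -0.0046, 0, 0, 0, 0.0167, 0], [0.0002, -0.0057, 0, 0, 0, 0.0208, 0], [0.0002, -0.0068, 0, 0, 0, 0.025, 0], [0.0002, -0.0068, 0, 0, 0, 0.025, 0]]

```text
clock: 28.2
tcp_pos: [520.2, -154.6, 66.6]
orientation: [[0.768, 0.64, 0.001], [0.64, -0.768, -0.001], [0.001, 0.001, -1.0]]
contact_force: [5.9, -1.5, -2.7]
grip_width: 13.6
grasp_force: 30.0
```

```bash
python3 r2.py
```

```text
28.45 yaw 39.81 F [3.04 4.44 2.9 ] sd [0.4  0.49 0.43] M [-1.01   0.611 -0.077] sd [0.022 0.017 0.017] T 0.542 [0.61 0.57 0.45 0.46 0.56 0.59] r 104.3 q3 -19.1
```

Request:
play_rows:
  deltas:
    - [[0, -0.0011, 0, 0, 0, 0.0042, 0], [0.0001, -0.0023, 0, 0, 0, 0.0083, 0], [0.0001, -0.0034, 0, 0, 0, 0.0125, 0], [0.0001, -0.0046, 0, 0, 0, 0.0167, 0], [0.0002, -0.0057, 0, 0, 0, 0.0208, 0], [0.0002, -0.0068, 0, 0, 0, 0.025, 0], [0.0002, -0.0068, 0, 0, 0, 0.025, 0]]

```text
clock: 29.2
tcp_pos: [516.8, -150.4, 66.6]
orientation: [[0.801, 0.599, 0.001], [0.599, -0.801, -0.001], [0.0, 0.001, -1.0]]
contact_force: [5.4, -0.9, -2.3]
grip_width: 13.7
grasp_force: 30.0
```

```bash
python3 r2.py
```

```text
29.45 yaw 36.81 F [3.33 4.42 2.45] sd [0.45 0.64 0.41] M [-1.037  0.61  -0.128] sd [0.033 0.022 0.031] T 0.592 [0.54 0.67 0.43 0.67 0.63 0.62] r 104.3 q3 -18.3
```

Request:
play_rows:
  deltas:
    - [[0, -0.0011, 0, 0, 0, 0.0042, 0], [0.0001, -0.0023, 0, 0, 0, 0.0083, 0], [0.0001, -0.0034, 0, 0, 0, 0.0125, 0], [0.0001, -0.0046, 0, 0, 0, 0.0167, 0], [0.0001, -0.0046, 0, 0, 0, 0.0167, 0], [0.0001, -0.0046, 0, 0, 0, 0.0167, 0]]

```text
clock: 30.1
tcp_pos: [515.0, -147.9, 66.8]
orientation: [[0.821, 0.571, 0.002], [0.571, -0.821, -0.001], [0.001, 0.002, -1.0]]
contact_force: [6.1, -2.9, -2.7]
grip_width: 13.8
grasp_force: 30.1
```

```bash
python3 r2.py
```

```text
30.35 yaw 34.8 F [3.21 5.17 1.91] sd [0.63 0.56 0.46] M [-1.235  0.566 -0.191] sd [0.035 0.015 0.021] T 0.735 [0.8  0.75 0.63 0.75 0.76 0.72] r 104.3 q3 -17.8
```

Request:
play_rows:
  deltas:
    - [[0, -0.0006, 0, 0, 0, 0.0021, 0], [0, -0.0011, 0, 0, 0, 0.0042, 0], [0, -0.0017, 0, 0, 0, 0.0062, 0], [0, -0.0023, 0, 0, 0, 0.0083, 0], [0, -0.0023, 0, 0, 0, 0.0083, 0], [0, -0.0023, 0, 0, 0, 0.0083, 0]]

```text
clock: 31.0
tcp_pos: [513.9, -146.2, 66.6]
orientation: [[0.831, 0.556, 0.002], [0.556, -0.831, -0.001], [0.001, 0.002, -1.0]]
contact_force: [6.4, -3.1, -2.9]
grip_width: 13.1
grasp_force: 30.1
```

```bash
python3 r2.py
```

```text
31.25 yaw 33.81 F [3.21 5.4  3.03] sd [0.69 0.48 0.34] M [-1.208  0.693 -0.171] sd [0.011 0.024 0.041] T 0.738 [0.8  0.75 0.73 0.63 0.74 0.77] r 104.2 q3 -17.5
```

Request:
play_rows:
  deltas:
    - [[0, -0.0006, 0, 0, 0, 0.0021, 0], [0, -0.0011, 0, 0, 0, 0.0042, 0], [0, -0.0017, 0, 0, 0, 0.0062, 0], [0, -0.0023, 0, 0, 0, 0.0083, 0], [0, -0.0023, 0, 0, 0, 0.0083, 0], [0, -0.0023, 0, 0, 0, 0.0083, 0]]

```text
clock: 31.9
tcp_pos: [512.8, -144.8, 66.8]
orientation: [[0.841, 0.542, 0.002], [0.542, -0.841, -0.001], [0.001, 0.002, -1.0]]
contact_force: [5.6, -2.2, -1.3]
grip_width: 13.3
grasp_force: 30.1
```

```bash
python3 r2.py
```

```text
32.15 yaw 32.8 F [3.04 4.89 0.82] sd [0.51 0.59 0.54] M [-1.073  0.534 -0.133] sd [0.036 0.027 0.034] T 0.647 [0.64 0.53 0.72 0.69 0.63 0.68] r 104.4 q3 -17.3
```

```bash
cat > shank.py <<'E'
from h import *
import sys
def edges(tag):
    im,d,C,st=snap('scene',tag); g=im.astype(float); sat=g.max(2)-g.min(2)
    S=np.array([600,-88.7]); res=[]
    for r in range(100,184,4):
        for z in (51,):
            # sample across the shank direction by angle
            an=np.radians(np.arange(105,136,.1)); X=np.c_[S[0]+r*np.cos(an),S[1]+r*np.sin(an),np.full(len(an),z)]
            p=proj(X,C).astype(np.float32); v=cv2.remap(sat.astype(np.float32),p[:,:1].copy(),p[:,1:].copy(),cv2.INTER_LINEAR).ravel()
            res.append((r,v,np.degrees(an)))
    return res,im,C
if __name__=="__main__":
    res,im,C=edges(sys.argv[1])
    for r,v,a in res[::3]: print(r,v[::15].astype(int))
    A=[]
    for r,v,a in res:
        t=(v.min()+np.percentile(v,75))/2; k=v.argmin(); lo=k
        while lo>0 and v[lo]<t: lo-=1
        hi=k
        while hi<len(v)-1 and v[hi]<t: hi+=1
        A.append((r,a[lo],a[hi],(a[lo]+a[hi])/2,np.radians(a[hi]-a[lo])*r))
    print(np.round(A,1)); x=np.array(A); c=np.radians(x[:,3]); P=np.c_[x[:,0]*np.cos(c),x[:,0]*np.sin(c)]; vx,vy,x0,y0=cv2.fitLine(P.astype(np.float32),cv2.DIST_HUBER,0,.01,.01).ravel()
    print("dir",np.degrees(np.arctan2(vy,vx))%180,"offset",vx*y0-vy*x0)
E
python3 shank.py sc3
```

```text
100 [ 10   9   8   8   6   2   2   2   4   7  13  19  33  50  70  87 100 106
 111 112 113]
112 [105 111 115 101  80  46  22   3   3   6  13  28  46  70  92 110 116 119
 118 117 118]
124 [52 59 61 60 52 30 13  4  3  7 13 21 43 66 87 73 51 27 18 14 15]
136 [109 105 103  98  92  73  46  20   3   4   8  14  21  36  50  57  59  56
  41  30  37]
148 [111 109 108 107 106  93  64  30   7   4   7   7  33  72 104 116 113 111
 111 111 111]
160 [110 109 107 107 107 103  80  43  13   3   5   5  45  87 107 112 113 113
 112 111 111]
172 [109 108 108 109 110 109  97  61  21   6   6  10  35  79 107 113 112 111
 111 110 110]
[[100.  105.  124.3 114.6  33.7]
 [104.  105.  124.1 114.5  34.7]
 [108.  111.1 124.1 117.6  24.5]
 [112.  111.9 123.9 117.9  23.5]
 [116.  112.5 123.3 117.9  21.9]
 [120.  112.7 123.1 117.9  21.8]
 [124.  112.4 122.3 117.3  21.4]
 [128.  111.4 120.9 116.1  21.2]
 [132.  113.4 123.2 118.3  22.6]
 [136.  114.4 124.6 119.5  24.2]
 [140.  114.5 133.6 124.   46.7]
 [144.  114.3 124.8 119.5  26.4]
 [148.  114.2 124.  119.1  25.3]
 [152.  114.6 123.7 119.1  24.1]
 [156.  114.8 123.5 119.1  23.7]
 [160.  115.  123.4 119.2  23.5]
 [164.  115.2 123.7 119.4  24.3]
 [168.  115.4 123.8 119.6  24.6]
 [172.  115.6 123.7 119.6  24.3]
 [176.  115.8 123.7 119.7  24.3]
 [180.  115.9 123.6 119.7  24.2]]
dir 124.08834 offset 13.082352
```

Request:
play_rows:
  deltas:
    - [[0, -0.0006, 0, 0, 0, 0.0021, 0], [0, -0.0011, 0, 0, 0, 0.0042, 0], [0, -0.0017, 0, 0, 0, 0.0062, 0], [0, -0.0023, 0, 0, 0, 0.0083, 0], [0, -0.0023, 0, 0, 0, 0.0083, 0], [0, -0.0023, 0, 0, 0, 0.0083, 0]]

```text
clock: 32.85
tcp_pos: [512.0, -143.4, 66.7]
orientation: [[0.85, 0.527, 0.002], [0.527, -0.85, -0.001], [0.001, 0.002, -1.0]]
contact_force: [5.2, -3.7, -1.5]
grip_width: 13.7
grasp_force: 30.1
```

```bash
python3 r2.py; python3 r.py
```

```text
33.1 yaw 31.81 F [3.05 5.82 2.59] sd [0.41 0.24 0.49] M [-1.19   0.664 -0.207] sd [0.029 0.04  0.026] T 0.818 [0.82 0.79 0.87 0.79 0.82 0.82] r 104.3 q3 -17.0
33.15 [ 512.03 -143.41   66.76] F tool [4.81 5.79 1.89] M tool [-1.176  0.652 -0.194] yaw 31.81
r 103.59 ang -148.12 T about stud Nm 0.601 + 0.195 q [ 24.   36.3 -17.  111.7  17.9  34.4 -63. ] grip 13.47622835636083
```

Request:
play_rows:
  deltas:
    - [[0, -0.0006, 0, 0, 0, 0.0021, 0], [0, -0.0011, 0, 0, 0, 0.0042, 0], [0, -0.0017, 0, 0, 0, 0.0062, 0], [0, -0.0023, 0, 0, 0, 0.0083, 0], [0, -0.0023, 0, 0, 0, 0.0083, 0], [0, -0.0023, 0, 0, 0, 0.0083, 0]]

```text
clock: 33.75
tcp_pos: [511.2, -142.0, 66.8]
orientation: [[0.859, 0.512, 0.002], [0.512, -0.859, -0.001], [0.001, 0.002, -1.0]]
contact_force: [6.3, -3.8, -2.1]
grip_width: 13.3
grasp_force: 30.1
```

```bash
python3 r2.py
```

```text
34.0 yaw 30.81 F [3.15 6.05 2.66] sd [0.21 0.48 0.37] M [-1.221  0.687 -0.226] sd [0.025 0.019 0.016] T 0.862 [0.89 0.86 0.92 0.77 0.87 0.87] r 104.3 q3 -16.7
```

Request:
play_rows:
  deltas:
    - [[0, -0.0006, 0, 0, 0, 0.0021, 0], [0, -0.0011, 0, 0, 0, 0.0042, 0], [0, -0.0017, 0, 0, 0, 0.0062, 0], [0, -0.0023, 0, 0, 0, 0.0083, 0], [0, -0.0023, 0, 0, 0, 0.0083, 0], [0, -0.0023, 0, 0, 0, 0.0083, 0]]

```text
clock: 34.65
tcp_pos: [510.2, -140.5, 66.8]
orientation: [[0.868, 0.497, 0.002], [0.497, -0.868, -0.002], [0.001, 0.002, -1.0]]
contact_force: [5.8, -4.2, -2.3]
grip_width: 13.5
grasp_force: 30.1
```

```bash
python3 r2.py; python3 shank.py sc4 | tail -12
```

```text
34.9 yaw 29.81 F [3.4  6.4  2.44] sd [0.39 0.47 0.24] M [-1.291  0.696 -0.231] sd [0.026 0.038 0.035] T 0.904 [0.89 0.97 0.86 0.92 1.   0.78] r 104.3 q3 -16.5
 [140.  113.7 133.5 123.6  48.4]
 [144.  113.3 123.1 118.2  24.6]
 [148.  113.3 122.8 118.   24.5]
 [152.  113.5 122.8 118.1  24.7]
 [156.  113.7 122.6 118.1  24.2]
 [160.  113.8 122.4 118.1  24. ]
 [164.  114.  122.3 118.1  23.8]
 [168.  114.3 122.6 118.4  24.3]
 [172.  114.3 122.9 118.6  25.8]
 [176.  114.5 122.9 118.7  25.8]
 [180.  114.7 122.6 118.6  24.8]]
dir 122.563034 offset 11.83308
```

Request:
play_rows:
  deltas:
    - [[0, -0.0006, 0, 0, 0, 0.0021, 0], [0, -0.0011, 0, 0, 0, 0.0042, 0], [0, -0.0017, 0, 0, 0, 0.0062, 0], [0, -0.0023, 0, 0, 0, 0.0083, 0], [0, -0.0023, 0, 0, 0, 0.0083, 0], [0, -0.0023, 0, 0, 0, 0.0083, 0]]

```text
clock: 35.6
tcp_pos: [509.4, -139.0, 66.8]
orientation: [[0.876, 0.482, 0.002], [0.482, -0.876, -0.002], [0.001, 0.003, -1.0]]
contact_force: [6.2, -3.7, -3.7]
grip_width: 13.7
grasp_force: 30.1
```

```bash
python3 r2.py; python3 shank.py sc5 | tail -8
```

```text
35.85 yaw 28.81 F [3.56 6.5  2.89] sd [0.21 0.46 0.46] M [-1.328  0.714 -0.258] sd [0.02  0.044 0.021] T 0.942 [0.91 0.96 1.02 0.92 0.93 0.91] r 104.3 q3 -16.2
 [156.  113.2 121.9 117.5  23.7]
 [160.  113.4 121.8 117.6  23.5]
 [164.  113.5 122.  117.7  24.3]
 [168.  113.6 122.1 117.8  24.9]
 [172.  113.9 122.2 118.   24.9]
 [176.  114.1 122.2 118.1  24.9]
 [180.  114.3 122.2 118.2  24.8]]
dir 122.07149 offset 11.886314
```

Request:
play_rows:
  deltas:
    - [[0, -0.0006, 0, 0, 0, 0.0021, 0], [0, -0.0011, 0, 0, 0, 0.0042, 0], [0, -0.0017, 0, 0, 0, 0.0062, 0], [0, -0.0023, 0, 0, 0, 0.0083, 0], [0, -0.0023, 0, 0, 0, 0.0083, 0], [0, -0.0023, 0, 0, 0, 0.0083, 0]]

```text
clock: 36.55
tcp_pos: [508.6, -137.6, 66.8]
orientation: [[0.884, 0.467, 0.003], [0.467, -0.884, -0.002], [0.001, 0.003, -1.0]]
contact_force: [6.5, -4.3, -3.2]
grip_width: 13.6
grasp_force: 30.2
```

```bash
python3 r2.py; python3 shank.py sc6 | tail -8; python3 -c "
from h import *
im=cv2.imread('pics/sc6.png'); p=proj([574,-18,62],cam('scene'))[0]; print(p)
x,y=int(p[0])-35,int(p[1])-25
cv2.imwrite('pics/sc6v.png',cv2.resize(im[y:y+52,x:x+70],(780,580),interpolation=cv2.INTER_CUBIC)); print(x,y)"
```

```text
36.8 yaw 27.81 F [3.71 6.75 2.74] sd [0.58 0.57 0.47] M [-1.427  0.705 -0.264] sd [0.024 0.017 0.037] T 0.975 [0.97 0.85 0.99 0.98 0.99 1.07] r 104.3 q3 -15.9
 [156.  113.2 121.9 117.5  23.7]
 [160.  113.4 121.8 117.6  23.5]
 [164.  113.5 122.  117.7  24.3]
 [168.  113.6 122.1 117.8  24.9]
 [172.  113.8 122.1 117.9  24.9]
 [176.  114.1 122.1 118.1  24.6]
 [180.  114.3 122.1 118.2  24.5]]
dir 121.64995 offset 10.714569
[243.34281226 188.35197355]
208 163
```

Request:
play_rows:
  deltas:
    - [[0, -0.0003, 0, 0, 0, 0.001, 0], [0, -0.0006, 0, 0, 0, 0.0021, 0], [0, -0.0009, 0, 0, 0, 0.0031, 0], [0, -0.0011, 0, 0, 0, 0.0042, 0], [0, -0.0011, 0, 0, 0, 0.0042, 0], [0, -0.0011, 0, 0, 0, 0.0042, 0]]

```text
clock: 37.5
tcp_pos: [508.3, -136.9, 66.9]
orientation: [[0.889, 0.459, 0.003], [0.459, -0.889, -0.002], [0.002, 0.003, -1.0]]
contact_force: [6.9, -4.5, -2.5]
grip_width: 13.3
grasp_force: 30.2
```

```bash
python3 r2.py; python3 shank.py sc7 | tail -3
```

```text
37.75 yaw 27.31 F [3.19 7.24 2.78] sd [0.53 0.17 0.49] M [-1.512  0.719 -0.305] sd [0.034 0.018 0.039] T 1.067 [1.11 1.05 1.06 1.11 1.06 1.01] r 104.3 q3 -15.8
 [176.  114.1 122.1 118.1  24.6]
 [180.  114.3 122.1 118.2  24.5]]
dir 121.86075 offset 11.396797
```

Request:
play_rows:
  deltas:
    - [[0, -0.0003, 0, 0, 0, 0.001, 0], [0, -0.0006, 0, 0, 0, 0.0021, 0], [0, -0.0009, 0, 0, 0, 0.0031, 0], [0, -0.0011, 0, 0, 0, 0.0042, 0], [0, -0.0011, 0, 0, 0, 0.0042, 0], [0, -0.0011, 0, 0, 0, 0.0042, 0]]

```text
clock: 38.45
tcp_pos: [507.9, -136.3, 66.9]
orientation: [[0.893, 0.451, 0.003], [0.451, -0.893, -0.002], [0.002, 0.003, -1.0]]
contact_force: [6.8, -4.2, -2.9]
grip_width: 13.8
grasp_force: 30.2
```

```bash
python3 r2.py
```

```text
38.7 yaw 26.81 F [4.06 7.53 2.62] sd [0.38 0.61 0.45] M [-1.574  0.712 -0.318] sd [0.018 0.035 0.028] T 1.112 [1.05 1.18 1.18 1.09 1.05 1.14] r 104.3 q3 -15.7
```

Request:
play_rows:
  deltas:
    - [[0, -0.0004, 0, 0, 0, 0.0013, 0], [0, -0.0007, 0, 0, 0, 0.0026, 0], [0, -0.0011, 0, 0, 0, 0.0039, 0], [0, -0.0014, 0, 0, 0, 0.005, 0], [0, -0.0014, 0, 0, 0, 0.005, 0], [0, -0.0014, 0, 0, 0, 0.005, 0]]

```text
clock: 39.35
tcp_pos: [507.4, -135.4, 66.9]
orientation: [[0.897, 0.442, 0.003], [0.442, -0.897, -0.002], [0.002, 0.003, -1.0]]
contact_force: [7.1, -5.7, -2.8]
grip_width: 13.3
grasp_force: 30.2
```

```bash
python3 r2.py
```

```text
39.6 yaw 26.2 F [3.71 7.85 3.1 ] sd [0.46 0.44 0.37] M [-1.629  0.737 -0.344] sd [0.027 0.012 0.02 ] T 1.17 [1.22 1.18 1.07 1.19 1.16 1.2 ] r 104.3 q3 -15.5
```

Request:
play_rows:
  deltas:
    - [[0, -0.0003, 0, 0, 0, 0.001, 0], [0, -0.0006, 0, 0, 0, 0.0021, 0], [0, -0.0007, 0, 0, 0, 0.0025, 0], [0, -0.0007, 0, 0, 0, 0.0025, 0], [0, -0.0007, 0, 0, 0, 0.0025, 0], [0, -0.0007, 0, 0, 0, 0.0025, 0]]

```text
clock: 40.25
tcp_pos: [507.2, -135.0, 66.9]
orientation: [[0.9, 0.437, 0.003], [0.437, -0.9, -0.002], [0.002, 0.004, -1.0]]
contact_force: [7.2, -6.0, -2.3]
grip_width: 13.5
grasp_force: 30.3
```

```bash
python3 r2.py
```

```text
40.5 yaw 25.9 F [3.71 8.51 2.95] sd [0.39 0.39 0.39] M [-1.684  0.737 -0.367] sd [0.026 0.029 0.015] T 1.263 [1.24 1.32 1.19 1.23 1.31 1.27] r 104.3 q3 -15.4
```

Request:
play_rows:
  deltas:
    - [[0, 0.0011, 0, 0, 0, -0.0042, 0], [0, 0.0023, 0, 0, 0, -0.0083, 0], [0, 0.0034, 0, 0, 0, -0.0125, 0], [0, 0.0046, 0, 0, 0, -0.0167, 0], [0, 0.0057, 0, 0, 0, -0.0208, 0], [0, 0.0057, 0, 0, 0, -0.0208, 0]]

```text
clock: 41.15
tcp_pos: [508.4, -137.4, 66.6]
orientation: [[0.88, 0.476, 0.001], [0.476, -0.88, -0.0], [0.001, 0.001, -1.0]]
contact_force: [5.9, -0.8, -3.1]
grip_width: 13.4
grasp_force: 30.0
```

```bash
python3 r2.py
```

```text
41.4 yaw 28.41 F [4.41 3.39 2.4 ] sd [0.37 0.32 0.57] M [-0.728  0.794 -0.061] sd [0.026 0.036 0.019] T 0.416 [0.43 0.42 0.4  0.37 0.44 0.44] r 104.3 q3 -16.2
```

Request:
play_rows:
  deltas:
    - [[0.0003, 0.001, 0, 0, 0, -0.0036, 0], [0.0006, 0.002, 0, 0, 0, -0.0072, 0], [0.0006, 0.003, 0, 0, 0, -0.0108, 0], [0.0006, 0.003, 0, 0, 0, -0.0108, 0], [0.0006, 0.003, 0, 0, 0, -0.0108, 0.2], [0.0006, 0.003, 0, 0, 0, -0.0108, 0.4], [0.0006, 0.003, 0, 0, 0, -0.0108, 0.5], [0.0006, 0.003, 0, 0, 0, -0.0108, 0.5], [0.0006, 0.003, 0, 0, 0, -0.0108, 0.5], [0.0006, 0.003, 0, 0, 0, -0.0108, 0.5]]

```text
clock: 42.45
tcp_pos: [509.0, -138.8, 66.3]
orientation: [[0.868, 0.496, -0.0], [0.496, -0.868, 0.0], [-0.0, -0.0, -1.0]]
contact_force: [-0.4, 0.3, 0.2]
grip_width: 43.9
grasp_force: 0.0
```

Request:
play_rows:
  deltas:
    - [[0, 0, -0.02, 0, 0, 0, 0.5], [0, 0, -0.06, 0, 0, 0, 0.5], [0, 0, -0.11, 0, 0, 0, 0.5], [0, 0, -0.16, 0, 0, 0, 0.5], [0, 0, -0.19, 0, 0, 0, 0.5], [0, 0, -0.19, 0, 0, 0, 0.5], [0, 0, -0.19, 0, 0, 0, 0.5]]

```text
clock: 43.15
tcp_pos: [509.1, -138.9, 218.2]
orientation: [[0.868, 0.496, 0.0], [0.496, -0.868, -0.0], [0.0, 0.0, -1.0]]
contact_force: [-0.1, 0.1, -1.2]
grip_width: 43.9
grasp_force: 0.0
```

```bash
python3 shank.py sc8 | tail -3; python3 -c "
from h import *
s=robot.get_state(); print(s['grip_width'],s['contact_force'].round(1),s['tcp_pos'].round(1),delta([565,-140,225],down(60)))"
```

```text
[176.  114.1 122.1 118.1  24.6]
 [180.  114.2 122.1 118.1  24.8]]
dir 121.53535 offset 10.429771
43.74872520241779 [ 0.6  0.2 -0.4] [ 508.5 -138.8  217.4] [0.0606, 0.0363, -0.0096, -0.0006, 0.0005, -0.2523, 1.0]
```

Released; one last look from above.

Request:
play_rows:
  deltas:
    - [[0.02, 0.012, -0.01, 0, 0, -0.07, 0.5], [0.04, 0.024, -0.01, 0, 0, -0.14, 0.5], [0.06, 0.036, -0.01, 0, 0, -0.2, 0.5], [0.06, 0.036, -0.01, 0, 0, -0.25, 0.5], [0.06, 0.036, -0.01, 0, 0, -0.25, 0.5], [0.06, 0.036, -0.01, 0, 0, -0.25, 0.5], [0.06, 0.036, -0.01, 0, 0, -0.25, 0.5], [0.06, 0.036, -0.01, 0, 0, -0.25, 0.5]]

```text
clock: 44.0
tcp_pos: [564.8, -140.1, 226.1]
orientation: [[0.505, 0.863, -0.001], [0.863, -0.505, -0.0], [-0.0, -0.0, -1.0]]
contact_force: [-0.1, 0.0, -0.4]
grip_width: 44.0
grasp_force: 0.0
```

```bash
python3 -c "
from h import *
im,d,C,s=snap('wrist','w8');np.savez('pics/w8C.npz',*C)
p=proj([600,-88.7,60],C)[0].astype(int); print(p, s['tcp_pos'])
x0=max(p[0]-140,0);y0=max(p[1]-120,0);print(x0,y0)
cv2.imwrite('pics/w8v.png',cv2.resize(im[y0:y0+195,x0:x0+260,::-1],(780,585),interpolation=cv2.INTER_CUBIC))"
```

```text
[264 105] [ 564.82940824 -140.07686204  226.09095788]
124 0
```

View pics/w8v.png

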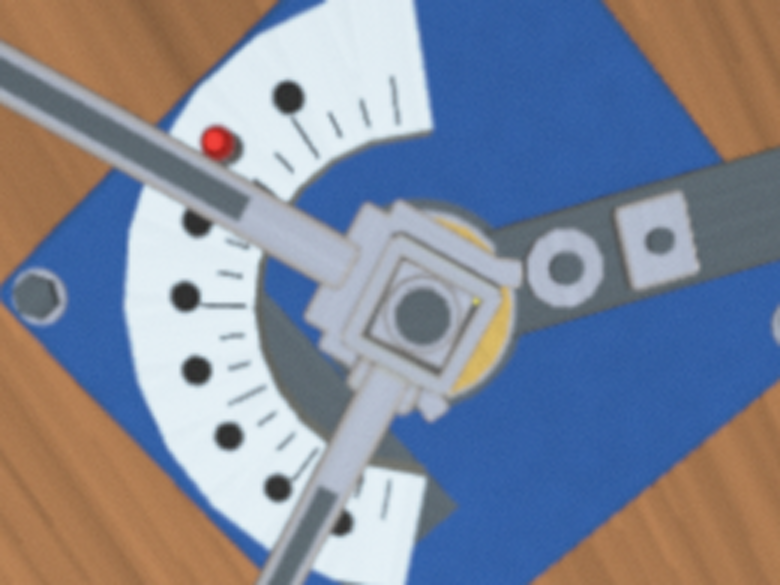

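The open spanner's shank lies against the red pin (215,145). The ring is fully round the jam nut, with the stud at (422,315). Both spanners are free of the gripper.

```bash
python3 -c "
from bench import robot
print(robot.finish_job())"
```

```text
the job is handed in; nothing more can be done
None
```

The job is handed in: the jam nut is tightened to about 1.25 N m as read at the wrist, with the open spanner leaning on the stop pin and both spanners left on the nuts. The setting nut crept clockwise before the shank met the pin, probably about 2 to 5 degrees, but I did not measure it at the end.

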